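Flip the hex key and tighten the bag-hanger clamp with its long arm

ROBOT

A 6-joint arm with a two-finger parallel gripper is mounted at the origin on a cart in front of the work surface, level with it; the furniture and walls round the work are solid. World frame = base frame: x ahead of the robot, y to its left, z up, the work surface at z = 0. Lengths are in m, angles in degrees, forces in N, time in s.
With the tool pointing down it reaches from about 0.25 to 0.725 m from the base axis. Payload 9.7 kg.
Tool frame: the origin (TCP) lies midway between the tips of the shut fingers; the grasp point (between the pads) lies 19 mm behind it; z points along the fingers, y is the line along which they close (so a half turn about z gives the same grasp; the last joint's range is limited). The gripper opens to 85 mm and grips with 20 to 120 N. Pads are 22 mm wide; open, the fingers measure 114 mm over their backs; the gripper's body (76 mm by 85 mm) begins 54 mm behind the grasp point. The pads swing forward as they close: fully open they stand 13 mm farther back than shut.
Start: joints at [-70.474, 4.979, 10.078, 95.1, 0, 90], TCP at [0.184, -0.518, 0.231] pointing down, gripper open.
Joint ranges: [-179.16, 179.16], [-48.56, 103.87], [-65.8, 70.77], [-126.05, 130.52], [-82.76, 87.17], [-180, 180]. Speed limits (degrees/s): [127.2, 127.2, 147.25, 180, 180, 180].

INTERFACE

Orientations are given as [roll, pitch, yaw] about the fixed x, y, z axes, in that order (R = Rz(yaw) Ry(pitch) Rx(roll)).
In Python, from workcell import * gives the robot as it stands.
- The arm moves only by the tool servo_tool, never from a script. Its argument "moves" is a list of rows, each a list of 4 numbers: the shift along the world's x, y, z in cm, then the turn about the world's z in rad. A call has 1 to 20 rows; each row is the pose to reach, as a shift and turn from the pose commanded when the call began; what a row does not reach only later rows make up. A row lasts 1/12 s, in which the tool goes at most 41.7 mm and 7.16 degrees, less where a joint would pass 70% of its speed; a pose out of reach is approached as far as the arm can. A call with a gripper value outside its range is refused whole. "claw" is the closure, from 0 (fully open) to 1 (shut), set as the call begins (left out, the last holds). The fingers move at their own pace and stop on an object; "force" is the grip in N (left out, the last holds). Time passes only in rows, so rows that repeat a pose let the fingers close. It gives the time, the measured TCP pose, the force, the opening and the grip force at its end, in the units of the state.
- get_obs(): the state, without advancing time (a new reading comes with each control period).
- camera(name): name is "scene" or "top" or "wrist"; returns the picture (420x560x3 uint8, red, green, blue); there is no depth.
- get_calibration(name): a dict with "fx", "fy", "cx", "cy" (pixels), "rvec" (rotation vector, rad) and "tvec" (3), from world to camera coordinates, as OpenCV has them; the wrist camera has in their place "tool_from_camera" (4x4, takes a point from camera to tool coordinates, whose origin is the TCP and whose axes are the flange's). Camera axes: x right, y down, z forward; pixel columns grow to the right and rows downward; lengths in m; the calibration is good to about 2 mm. A picture is of the moment at which its call begins: read the wrist's pose just before it. get_calibration takes no time and is no camera call.
- job_done(): hands the job in; it is judged then, once.
The state is a dict: "time": time; "q": joint angles; "qd": joint speeds; "joint_efforts": joint torques, N m; "ee_pos": TCP position; "tcp_rot": TCP orientation; "wrist_force": force on the tool from outside, world axes, zero at the start; "torque": the same for the moment, N m; "opening": finger opening in m; "grasp_force": force on a finger pad.
Only numpy, scipy, OpenCV 4.12 (cv2) and the standard library are available. Lean on these libraries where they do the work, as an engineer would, in place of code of your own. Each camera call takes 0.05 s, during which the arm holds its last target. There are 200 camera calls.

TASK

The clamp screw of the blood-bag hanger has only been run down lightly, and the hex key still stands in it on its long arm. Pull the key out, turn it over, seat its short arm fully in the screw, and push the long arm round clockwise (seen from above) until the screw comes up solid. Leave the key in the screw, seated and level, for the next height change, and do not disturb the white tube rack, the gel bottle or the tape dispenser.

Things in the scene. Friction and masses are not known exactly. Their poses are not given: they have to be found in the camera images.
- hex_key: black L-shaped hex key, 14 mm across flats, 0.24 kg; long arm 140 mm, short arm 56 mm (outer). Origin: corner of the bend where the centrelines meet; long arm along +x, short arm along -z, flats to +y and -y (pinch there). Centre of mass 47 mm out along x, -5 mm in z. Starts upright, long arm 18 mm deep in the screw (may lean 4 deg), short arm on top, pointing away from the robot
- key_long_tip (a point): end of the key's long arm, 133 mm from the bend corner along the key's +x. At the start it stands on the socket floor, so the bend corner is 189 mm above the table
- key_short_tip (a point): end of the key's short arm, 49 mm from the bend corner along the key's -z; small chamfer. Seated fully home by this arm, the bend corner is 105 mm above the table, key z up, long arm level
- screw_socket (a point): centre of the hex socket's mouth, 74 mm above the table on the vertical axis of the clamp screw (head 26 mm wide); z up. Socket 15 mm across flats (1 mm wider than the key), 18 mm deep. It turns with the screw. The key fits when its yaw (direction of its level arm) is this frame's yaw plus a multiple of 60 deg, within 4 deg
- clamp_screw (a joint): turn of the clamp screw, rad: 0 at the start, grows clockwise seen from above, solid (clamp tight) at 1.3. Stiff: about 1.1 N m all the way, so some 10 N at 110 mm out on the long arm; stays where it is left. The key has about 8 deg of play and give before it drives
- hanger_stand: fixed bench stand for blood bags: grey base 150 x 240 x 13 mm, aluminium tube clamp 44 mm wide, 64 mm high, screw in its front lip, 25 mm steel tube running to +y and rising as a pole 351 mm high at x 42, y 160 mm, two small hooks on top reaching 70 mm to front and back. Origin: on the table on the screw axis; x to the back, y to the pole, z up
- white_tube_rack: white 10-hole tube rack, 127 x 170 x 84 mm over the label strips that stick out of it, light and loose, at the back right; origin at the centre of its underside. Leave it alone.
- gel_bottle: white hand-gel pump bottle, 66 x 58 x 188 mm, loose, front left; origin at the centre of its underside. Leave it alone.
- tape_dispenser: small tape dispenser on its foot, 20 x 72 x 60 mm, loose, behind the stand; origin at the centre of its underside. Leave it alone.

How it is judged (in metres and radians):
On the way, in this order (a step that is already met when the one before it is completed fails the run):
1. the key has been turned over: its short arm is seated home in the socket, long arm level, before the screw has been turned (z of key_short_tip in the frame of screw_socket below -0.012 m and horizontal distance between key_short_tip and screw_socket below 0.005 m and angle between hex_key's own z axis and vertical below 0.25 rad and value of joint clamp_screw below 0.35 rad), for 0.2 s.
2. the screw has been driven solid by the key seated on its short arm (z of key_short_tip in the frame of screw_socket below -0.012 m and horizontal distance between key_short_tip and screw_socket below 0.005 m and angle between hex_key's own z axis and vertical below 0.25 rad and value of joint clamp_screw above 1.18 rad), for 0.2 s.
At the end, for the whole second after the job is handed in: the screw is turned clockwise to at least 1.18 rad (solid at 1.3); the key is still seated on its short arm: short tip at least 12 mm below the socket's mouth and within 5 mm of its axis, the key's z axis within 0.25 rad of vertical, everything at rest and released (all of step 2 and linear speed of hex_key below 0.02 m/s and velocity of joint clamp_screw below 0.05 rad/s); the robot touches nothing.
It fails at once if the white tube rack is pushed more than 30 mm or tipped (distance of white_tube_rack from where it was at the start of the episode above 0.03 m or angle between white_tube_rack's own z axis and vertical above 0.5 rad).
It fails at once if the gel bottle is pushed more than 30 mm or tipped (distance of gel_bottle from where it was at the start of the episode above 0.03 m or angle between gel_bottle's own z axis and vertical above 0.5 rad).
It fails at once if the tape dispenser is pushed more than 30 mm or tipped (distance of tape_dispenser from where it was at the start of the episode above 0.03 m or angle between tape_dispenser's own z axis and vertical above 0.5 rad).
It also fails if it takes over 64 s, if anything falls off the work surface, if the arm or the gripper's body presses on something with over 40 N, if the wrist force passes 120 N, or if a joint passes its speed limit or range.

## Working session

There is one attempt and no reset: what is moved stays moved. The work goes in short steps, Python scripts to look and compute and a tool call to move; the robot and the scene stay as the last step left them, time stands still between calls to the robot, and variables do not carry over. Pictures are saved under pics/ and viewed, at most 10 in all, crops included, and the job is handed in when it is done.

Besides the shell and the picture viewer there is one more tool, called after "Emit:" as a command line: name --pt "numbers of a row" for each row, then --argument value for the rest. servo_tool: Moves the arm, as the interface text tells. Its arguments: {"type":"object","properties":{"moves":{"type":"array","items":{"type":"array","items":{"type":"number"}}},"claw":{"type":"number"},"force":{"type":"number"}},"required":["moves"]}

```bash
mkdir -p pics
python3 - <<'E'
from workcell import *
import cv2,numpy as np
for n in("scene","top"):
    im=camera(n); cv2.imwrite(f"pics/{n}0.png",cv2.cvtColor(im,cv2.COLOR_RGB2BGR))
    c=get_calibration(n);R=cv2.Rodrigues(np.array(c["rvec"],float))[0];print(n,c,"pos",-R.T@np.array(c["tvec"]).ravel())
o=get_obs();print(o)
E
```

```text
scene {'fx': 380.0324595144025, 'fy': 380.0324595144025, 'cx': 286.6860103734271, 'cy': 206.77509669633554, 'rvec': array([ 2.2666933 , -0.70417105,  0.2918698 ]), 'tvec': array([-0.42593615,  0.40534214,  0.62719336])} pos [ 0.26162543 -0.37186337  0.72963356]
top {'fx': 398.2464526289258, 'fy': 398.2464526289258, 'cx': 279.947865434722, 'cy': 208.89321870785207, 'rvec': array([ 2.20872643, -2.14853376,  0.03821559]), 'tvec': array([0.13216201, 0.6084364 , 0.94342038])} pos [0.54715742 0.12414893 0.9812795 ]
{'time': 0.1, 'q': array([-7.04713037e+01,  5.00903499e+00,  1.00402264e+01,  9.50981764e+01,
        3.06025577e-03,  8.99999379e+01]), 'qd': array([ 0.05682996, -0.08536643,  0.20173474,  0.01826946,  0.01930232,
        0.03836317]), 'joint_efforts': array([ 2.15525230e-03, -5.21563697e+01,  4.65652728e+01,  1.59517938e-02,
        6.22091170e-05,  1.57458823e-05]), 'ee_pos': array([ 0.1838054 , -0.51817989,  0.23065457]), 'tcp_rot': array([-1.79933015e+02, -3.06032626e-03,  1.95287548e+01]), 'wrist_force': array([-0.24579264,  0.06466856,  0.06496029]), 'torque': array([ 0.00610111, -0.03461544,  0.0035754 ]), 'grasp_force': 0.0, 'opening': 0.0855535953585175}
```

View pics/scene0.png

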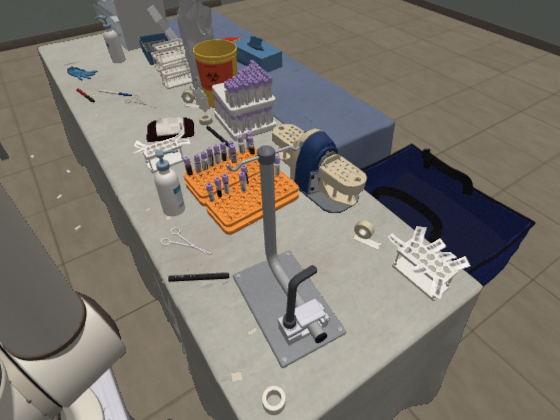

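View pics/top0.png

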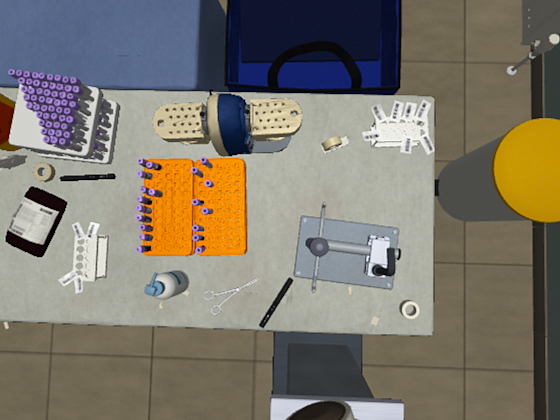

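```bash
cat > h.py <<'E'
from workcell import *
import cv2,numpy as np
def ray(n,u,v):
    c=get_calibration(n);R=cv2.Rodrigues(np.array(c["rvec"],float))[0]
    return -R.T@np.array(c["tvec"]).ravel(), R.T@np.array([(u-c["cx"])/c["fx"],(v-c["cy"])/c["fy"],1])
def atz(n,u,v,z):
    o,d=ray(n,u,v);return o+d*(z-o[2])/d[2]
def proj(n,p):
    c=get_calibration(n);K=np.array([[c["fx"],0,c["cx"]],[0,c["fy"],c["cy"]],[0,0,1]])
    return cv2.projectPoints(np.array(p,float).reshape(-1,1,3),np.array(c["rvec"],float),np.array(c["tvec"],float),K,None)[0].reshape(-1,2)
E
python3 - <<'E'
import cv2,numpy as np
t=cv2.imread("pics/top0.png")[200:300,285:415];s=cv2.imread("pics/scene0.png")[240:365,225:355]
t=cv2.resize(t,None,fx=4.5,fy=4.5,interpolation=cv2.INTER_CUBIC)[:, :]
s=cv2.resize(s,None,fx=4.5,fy=4.5,interpolation=cv2.INTER_CUBIC)
cv2.imwrite("pics/t1.png",t);cv2.imwrite("pics/s1.png",s)
E
```

```text
(no output)
```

View pics/t1.png

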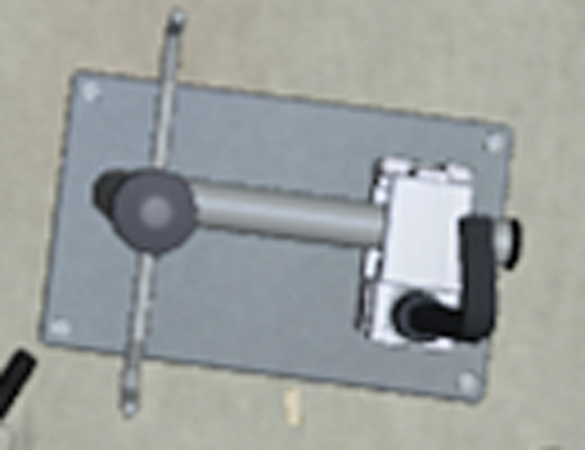

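View pics/s1.png

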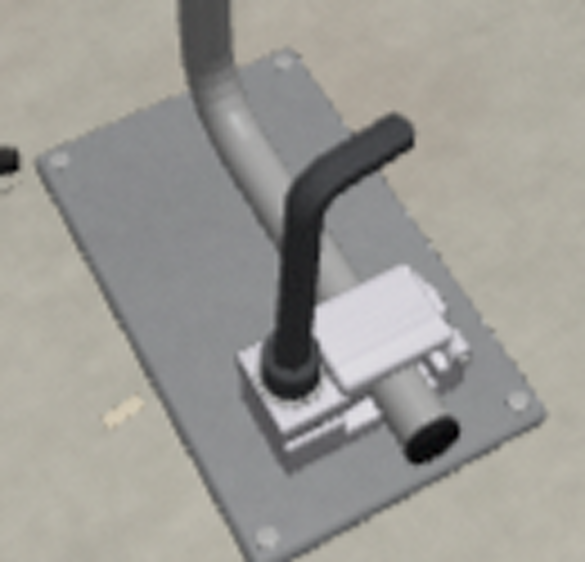

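Run:
```python
from h import *
T=lambda u,v:(285+u/4.5,200+v/4.5)
S=lambda u,v:(225+u/4.5,240+v/4.5)
C=[(80,72),(512,127),(480,400),(42,342)]
c=np.array([atz("top",*T(*p),.013) for p in C]);print(c.round(4))
for i in range(4):
    d=c[(i+1)%4]-c[i];print(np.hypot(*d[:2]).round(4),np.degrees(np.arctan2(d[1],d[0])).round(1))
print("center",c.mean(0))
print("head",atz("top",*T(408,313),.074),atz("scene",*S(291,372),.074))
print("bend",atz("top",*T(481,318),.189),atz("scene",*S(301,197),.189))
print("stip",atz("top",*T(476,218),.189),atz("scene",*S(400,133),.189))
for n,a in(("bottle",(172,285)),):
  print(n,atz("top",*a,.1))
print("disp",atz("top",333,144,.03),"rack",atz("top",398,132,.04))
print("penbar",atz("top",290,282,.0),atz("top",262,325,0))
# triangulate
def tri(a,b):
    o1,d1=ray("top",*a);o2,d2=ray("scene",*b)
    t=np.linalg.lstsq(np.c_[d1,-d2],o2-o1,rcond=None)[0];p=o1+d1*t[0];q=o2+d2*t[1];return (p+q)/2,np.linalg.norm(p-q)
print(tri(T(408,313),S(291,372)),tri(T(481,318),S(301,197)),tri(T(476,218),S(400,133)))
```

```text
[[ 0.5892  0.0931  0.013 ]
 [ 0.566  -0.1388  0.013 ]
 [ 0.4206 -0.1235  0.013 ]
 [ 0.444   0.1098  0.013 ]]
0.2331 -95.7
0.1462 174.0
0.2345 84.3
0.1462 -6.6
center [ 0.50492403 -0.01483511  0.013     ]
head [ 0.47047875 -0.07163166  0.074     ] [ 0.46469776 -0.08579645  0.074     ]
bend [ 0.4790006  -0.07848609  0.189     ] [ 0.4724973  -0.08007501  0.189     ]
stip [ 0.52235879 -0.07581352  0.189     ] [ 0.52046594 -0.07793222  0.189     ]
bottle [0.42519552 0.38025928 0.1       ]
disp [0.76398709 0.02527055 0.03      ] rack [ 0.79412428 -0.12726285  0.04      ]
penbar [0.42772218 0.11983296 0.        ] [0.32213903 0.18501625 0.        ]
(array([ 0.46981445, -0.07654041,  0.05414908]), np.float64(0.0023794729600659778)) (array([ 0.47654367, -0.07851432,  0.18398578]), np.float64(0.004756464667014846)) (array([ 0.52207959, -0.07643285,  0.18604568]), np.float64(0.00044803075022729286))
```

Emit:
servo_tool --pt "4 7 3 -0.05" --pt "8 13 5 -0.1" --pt "12 19 5 -0.15" --pt "16 25 5 -0.2" --pt "20 31 5 -0.25" --pt "24 37 5 -0.297" --pt "28.4 44 5 -0.297" --pt "28.4 44 5 -0.297" --pt "28.4 44 5 -0.297" --pt "28.4 44 5 -0.297" --pt "28.4 44 5 -0.297" --pt "28.4 44 5 -0.297" --pt "28.4 44 5 -0.297" --pt "28.4 44 5 -0.297" --pt "28.4 44 5 -0.297" --pt "28.4 44 5 -0.297" --pt "28.4 44 5 -0.297" --pt "28.4 44 5 -0.297" --claw 0 --force 60

```text
time: 1.6
ee_pos: [0.4673, -0.0793, 0.2814]
tcp_rot: [180.0, -0.0, 2.4]
wrist_force: [0.7, -0.5, 0.1]
opening: 0.0854
grasp_force: 0.0
```

Run:
```python
from h import *
o=get_obs();print(o['time'],o['ee_pos'],o['tcp_rot'],o['q'].round(1))
im=camera("wrist"); cv2.imwrite("pics/w1.png",cv2.cvtColor(im,cv2.COLOR_RGB2BGR));print(get_calibration("wrist"))
```

```text
1.6 [ 0.46734259 -0.07933299  0.28138974] [ 1.79993407e+02 -4.18794376e-03  2.40956352e+00] [ -9.6  -4.    6.7 100.7  -0.  168. ]
{'fx': 323.2408889640513, 'fy': 323.2408889640513, 'cx': 270.1113078664127, 'cy': 212.56484562342587, 'tool_from_camera': array([[ 5.36144588e-04, -9.45951560e-01, -3.24307507e-01,
         8.49043004e-02],
       [ 9.99999250e-01,  1.49933851e-04,  1.21586463e-03,
         9.36861742e-04],
       [-1.10152437e-03, -3.24307915e-01,  9.45950930e-01,
        -1.42322289e-01],
       [ 0.00000000e+00,  0.00000000e+00,  0.00000000e+00,
         1.00000000e+00]])}
```

View pics/w1.png

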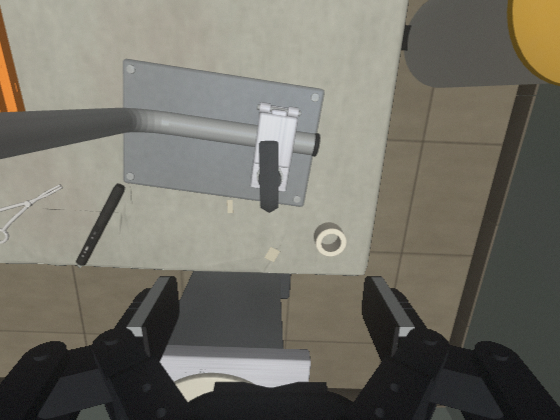

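```bash
cat >> h.py <<'E'
from scipy.spatial.transform import Rotation as Ro
def wray(u,v,pos,rot):
    c=get_calibration("wrist");T=np.array(c["tool_from_camera"]);R=Ro.from_euler("xyz",rot,degrees=True).as_matrix()
    d=R@T[:3,:3]@np.array([(u-c["cx"])/c["fx"],(v-c["cy"])/c["fy"],1]);o=np.array(pos)+R@T[:3,3];return o,d
def watz(u,v,z,pos,rot):
    o,d=wray(u,v,pos,rot);return o+d*(z-o[2])/d[2]
E
python3 - <<'E'
from h import *
im=cv2.imread("pics/w1.png");g=im.max(2)[135:222,245:300]
m=(g<75).astype(np.uint8)
n,l,st,ce=cv2.connectedComponentsWithStats(m);i=1+st[1:,4].argmax();print(st[i],ce[i])
k=l==i
P=(.46734,-.07933,.28139);Q=(180,0,2.41)
pts=[]
for r in range(0,k.shape[0],4):
    c=np.where(k[r])[0]
    if len(c): 
        a=watz(245+c.min(),135+r,.189,P,Q);b=watz(246+c.max(),135+r,.189,P,Q);print(135+r,245+c.min(),245+c.max(),a[:2].round(4),b[:2].round(4))
E
```

```text
[ 16  60  17  17 177] [23.31073446 69.03954802]
195 261 261 [ 0.4855 -0.0729] [ 0.4855 -0.0737]
199 261 277 [ 0.4824 -0.073 ] [ 0.4829 -0.0859]
203 261 277 [ 0.4792 -0.0731] [ 0.4798 -0.086 ]
207 261 277 [ 0.476  -0.0732] [ 0.4766 -0.0862]
211 267 270 [ 0.473  -0.0779] [ 0.4731 -0.081 ]
```

Emit:
servo_tool --pt "0.8 0 0 1.5" --pt "0.8 0 0 1.5" --pt "0.8 0 0 1.5" --pt "0.8 0 0 1.5" --pt "0.8 0 0 1.5" --pt "0.8 0 0 1.5" --pt "0.8 0 0 1.5" --pt "0.8 0 0 1.5" --pt "0.8 0 0 1.5" --pt "0.8 0 0 1.5" --pt "0.8 0 0 1.5" --pt "0.8 0 0 1.5" --pt "0.8 0 0 1.5"

```text
time: 2.73
ee_pos: [0.4755, -0.0791, 0.2814]
tcp_rot: [180.0, 0.0, 88.7]
wrist_force: [0.6, 0.3, 0.1]
opening: 0.0855
grasp_force: 0.0
```

Emit:
servo_tool --pt "0 0 0 1.65" --pt "0 0 0 1.65" --pt "0 0 0 1.65" --pt "0 0 0 1.65" --pt "0 0 0 1.65" --pt "0 0 0 1.65" --pt "0 0 0 1.65" --pt "0 0 0 1.65" --pt "0 0 0 1.65" --pt "0 0 0 1.65" --pt "0 0 0 1.65" --pt "0 0 0 1.65" --pt "0 0 0 1.65" --pt "0 0 0 1.65" --pt "0 0 0 1.65"

```text
time: 3.98
ee_pos: [0.4756, -0.0789, 0.2814]
tcp_rot: [-180.0, 0.0, -177.2]
wrist_force: [0.2, 0.8, -0.5]
opening: 0.0853
grasp_force: 0.0
```

Run:
```python
from h import *
o=get_obs();print(o['time'],o['ee_pos'],o['tcp_rot'],o['q'].round(1))
im=camera("wrist"); im=cv2.cvtColor(im,cv2.COLOR_RGB2BGR);cv2.imwrite("pics/w2.png",im)
```

```text
3.9833 [ 0.47563254 -0.07886683  0.28137954] [-1.79994455e+02  1.05256032e-02 -1.77233026e+02] [ -9.4  -2.9   7.7 100.6  -0.  -12.2]
```

View pics/w2.png

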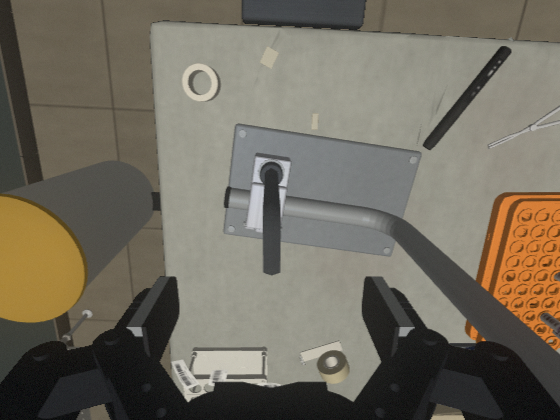

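Run:
```python
from h import *
im=cv2.imread("pics/w2.png")
P=(.47563,-.07887,.28138);Q=(-180,0,-177.23)
g=im.max(2)
for r in list(range(150,190,4))+list(range(190,282,6)):
    c=np.where(g[r,255:292]<80)[0]+255
    z=.074 if r<184 else .189
    if len(c):
        a,b=watz(c.min(),r,z,P,Q),watz(c.max()+1,r,z,P,Q);print(r,c.min(),c.max(),a[:2].round(4),b[:2].round(4),((a+b)/2)[:2].round(4))
print("head",watz(271,173,.074,P,Q))
```

```text
158 275 287 [ 0.4508 -0.0761] [ 0.4501 -0.062 ] [ 0.4504 -0.0691]
162 268 274 [ 0.4555 -0.0834] [ 0.4551 -0.0758] [ 0.4553 -0.0796]
166 263 279 [ 0.4601 -0.0887] [ 0.4592 -0.0702] [ 0.4597 -0.0794]
170 261 281 [ 0.4646 -0.0907] [ 0.4635 -0.0677] [ 0.4641 -0.0792]
174 264 281 [ 0.4689 -0.0872] [ 0.468  -0.0674] [ 0.4684 -0.0773]
178 261 281 [ 0.4736 -0.0903] [ 0.4724 -0.0672] [ 0.473  -0.0788]
182 263 278 [ 0.478  -0.0879] [ 0.4771 -0.0702] [ 0.4775 -0.0791]
186 265 278 [ 0.453 -0.085] [ 0.4525 -0.0745] [ 0.4528 -0.0797]
190 264 277 [ 0.4561 -0.0856] [ 0.4556 -0.0751] [ 0.4559 -0.0803]
196 264 289 [ 0.4608 -0.0854] [ 0.4599 -0.0658] [ 0.4603 -0.0756]
202 264 278 [ 0.4656 -0.0852] [ 0.465  -0.0738] [ 0.4653 -0.0795]
208 263 279 [ 0.4704 -0.0857] [ 0.4697 -0.0728] [ 0.4701 -0.0792]
214 264 279 [ 0.4752 -0.0848] [ 0.4746 -0.0725] [ 0.4749 -0.0786]
220 263 279 [ 0.4802 -0.0853] [ 0.4795 -0.0722] [ 0.4798 -0.0787]
226 263 279 [ 0.4851 -0.0851] [ 0.4845 -0.0719] [ 0.4848 -0.0785]
232 263 279 [ 0.4902 -0.0849] [ 0.4895 -0.0716] [ 0.4898 -0.0782]
238 263 279 [ 0.4953 -0.0847] [ 0.4946 -0.0713] [ 0.495 -0.078]
244 264 279 [ 0.5004 -0.0837] [ 0.4998 -0.071 ] [ 0.5001 -0.0773]
250 264 279 [ 0.5057 -0.0835] [ 0.505  -0.0707] [ 0.5054 -0.0771]
256 264 279 [ 0.511  -0.0832] [ 0.5104 -0.0704] [ 0.5107 -0.0768]
262 264 279 [ 0.5164 -0.083 ] [ 0.5157 -0.07  ] [ 0.5161 -0.0765]
268 264 279 [ 0.5218 -0.0828] [ 0.5212 -0.0697] [ 0.5215 -0.0762]
274 271 272 [ 0.5271 -0.0768] [ 0.527  -0.0751] [ 0.5271 -0.076 ]
head [ 0.46743099 -0.07958006  0.074     ]
```

Emit:
servo_tool --pt "-0.1 0 -3 0.01" --pt "-0.1 0 -6 0.01" --pt "-0.1 0 -9 0.01" --pt "-0.1 0 -12 0.01" --pt "-0.1 0 -14 0.01" --pt "-0.1 0 -15.1 0.01" --pt "-0.1 0 -15.1 0.01" --pt "-0.1 0 -15.1 0.01" --pt "-0.1 0 -15.1 0.01"

```text
time: 4.78
ee_pos: [0.4756, -0.0786, 0.132]
tcp_rot: [-180.0, 0.1, -176.5]
wrist_force: [0.5, -0.5, 1.2]
opening: 0.0854
grasp_force: 0.0
```

Emit:
servo_tool --pt "0 0 0 0" --pt "0 0 0 0" --pt "0 0 0 0" --pt "0 0 0 0" --pt "0 0 0 0" --pt "0 0 0 0" --pt "0 0 0 0" --pt "0 0 0 0" --pt "0 0 0 0" --pt "0 0 0 0" --pt "0 0 0 0" --pt "0 0 0 0" --claw 1 --force 60

```text
time: 5.78
ee_pos: [0.4749, -0.0783, 0.1304]
tcp_rot: [180.0, 0.0, -176.4]
wrist_force: [-0.3, 1.3, 4.4]
opening: 0.0132
grasp_force: 58.6
```

Run:
```python
from h import *
o=get_obs();print({k:np.round(v,3) for k,v in o.items()})
```

```text
{'time': np.float64(5.783), 'q': array([-9.3680e+00, -5.2610e+00, -1.1289e+01,  8.3960e+01,  1.1000e-02,
       -1.2933e+01]), 'qd': array([-0.015,  0.005, -0.103, -0.016,  0.02 ,  0.102]), 'joint_efforts': array([-7.6800e-01, -3.9580e+01,  4.5658e+01, -4.8400e-01, -5.7200e-01,
       -8.0000e-03]), 'ee_pos': array([ 0.475, -0.078,  0.13 ]), 'tcp_rot': array([ 1.79992e+02,  1.40000e-02, -1.76435e+02]), 'wrist_force': array([-0.334,  1.283,  4.387]), 'torque': array([0.489, 0.222, 0.041]), 'grasp_force': np.float64(58.622), 'opening': np.float64(0.013)}
```

Emit:
servo_tool --pt "0 0 0.5 0" --pt "0.1 0 1 0" --pt "0.1 0 1.5 0" --pt "0.1 0 2 0" --pt "0.1 0 3 0" --pt "0.1 0 4 0" --pt "0.1 0 5 0" --pt "0.1 0 5 0" --pt "0.1 0 5 0" --pt "0.1 0 5 0"

```text
time: 6.62
ee_pos: [0.4758, -0.0784, 0.1801]
tcp_rot: [-180.0, -0.0, -176.4]
wrist_force: [-0.2, -0.0, -2.5]
opening: 0.013
grasp_force: 58.6
```

Run:
```python
from h import *
o=get_obs();print({k:np.round(o[k],3) for k in('time','ee_pos','wrist_force','opening','grasp_force')})
a=cv2.cvtColor(camera("scene"),cv2.COLOR_RGB2BGR)[180:360,180:380]
b=cv2.cvtColor(camera("top"),cv2.COLOR_RGB2BGR)[190:330,330:450]
cv2.imwrite("pics/a1.png",np.hstack([cv2.resize(a,(500,450)),cv2.resize(b,(300,450))]))
```

```text
{'time': np.float64(6.617), 'ee_pos': array([ 0.476, -0.078,  0.18 ]), 'wrist_force': array([-0.221, -0.036, -2.453]), 'opening': np.float64(0.013), 'grasp_force': np.float64(58.581)}
```

View pics/a1.png

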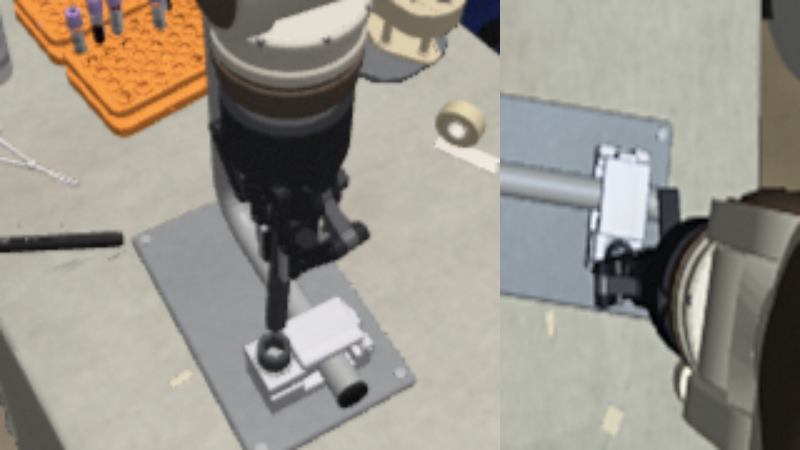

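Emit:
servo_tool --pt "0 0 1 -0.12" --pt "0 0 1 -0.24" --pt "0 0 1 -0.36" --pt "-0.3 -0.3 1 -0.48" --pt "-0.6 -0.6 1 -0.6" --pt "-0.9 -0.9 1 -0.72" --pt "-0.9 -0.9 1 -0.84" --pt "-0.9 -0.9 1 -0.96" --pt "-0.9 -0.9 1 -1.08" --pt "-0.9 -0.9 0.5 -1.2" --pt "-0.9 -0.9 0 -1.32" --pt "-0.9 -0.9 -0.5 -1.44" --pt "-0.9 -0.9 -1 -1.571" --pt "-0.9 -0.9 -1.5 -1.571" --pt "-0.9 -0.9 -1.5 -1.571" --pt "-0.9 -0.9 -1.5 -1.571"

```text
time: 8.05
ee_pos: [0.4666, -0.0873, 0.1649]
tcp_rot: [-180.0, -0.0, 93.8]
wrist_force: [0.3, 0.8, -3.3]
opening: 0.0131
grasp_force: 58.6
```

Run:
```python
from h import *
o=get_obs();print({k:np.round(o[k],4) for k in('time','q','ee_pos','tcp_rot','wrist_force','opening')})
print("socket scene",atz("scene",288.8,320,.074))
p=o['ee_pos']
for th in (5,10,15,20,25,30,35,40,45,50,55,60,65,70,75,80,85,90):
    t=np.radians(th);g=np.array([-.087-.093*np.sin(t)+.008*np.cos(t),.074+.093*np.cos(t)+.008*np.sin(t)-.019])
    print(th,((g-p[1:])*100).round(2))
im=camera("wrist");cv2.imwrite("pics/w3.png",cv2.cvtColor(im,cv2.COLOR_RGB2BGR))
```

```text
{'time': np.float64(8.05), 'q': array([-1.05999e+01, -6.11750e+00, -8.28120e+00,  8.78840e+01,
        1.70000e-03,  7.56186e+01]), 'ee_pos': array([ 0.4666, -0.0873,  0.1649]), 'tcp_rot': array([-1.799542e+02, -1.350000e-02,  9.378150e+01]), 'wrist_force': array([ 0.28  ,  0.7756, -3.3131]), 'opening': np.float64(0.0131)}
socket scene [ 0.46646258 -0.0804038   0.074     ]
5 [ 0.02 -1.66]
10 [-0.8  -1.69]
15 [-1.6 -1.8]
20 [-2.4  -1.98]
25 [-3.17 -2.22]
30 [-3.93 -2.54]
35 [-4.65 -2.91]
40 [-5.33 -3.35]
45 [-5.98 -3.85]
50 [-6.58 -4.4 ]
55 [-7.13 -5.  ]
60 [-7.62 -5.65]
65 [-8.06 -6.33]
70 [-8.43 -7.06]
75 [-8.75 -7.81]
80 [-8.99 -8.59]
85 [-9.16 -9.38]
90 [ -9.27 -10.19]
```

Emit:
servo_tool --pt "0 0 -0.8 0" --pt "0 0 -1.4 0" --pt "0 0 -1.75 0" --pt "-0.4 0 -1.8 0" --pt "-0.8 0 -1.85 0" --pt "0 -0.4 -1.85 0" --force 20

```text
time: 8.6
ee_pos: [0.4662, -0.0909, 0.1481]
tcp_rot: [179.9, -0.0, 93.6]
wrist_force: [-6.6, 2.6, 10.3]
opening: 0.0128
grasp_force: 60.3
```

Emit:
servo_tool --pt "0 0 0.05 0" --pt "0 -0.2 0 0" --pt "0 -0.4 0 0" --pt "0 -0.8 0 0" --pt "0 -1.2 -0.05 0" --pt "0 -1.6 -0.1 0" --pt "0 -2 -0.25 0" --claw 1 --force 20

```text
time: 9.18
ee_pos: [0.4668, -0.1116, 0.1441]
tcp_rot: [-180.0, 0.0, 93.6]
wrist_force: [-0.3, 0.3, -3.1]
opening: 0.0132
grasp_force: 58.7
```

Run:
```python
from h import *
o=get_obs();print({k:np.round(o[k],4) for k in('time','ee_pos','tcp_rot','wrist_force','torque','opening','grasp_force')})
a=cv2.cvtColor(camera("scene"),cv2.COLOR_RGB2BGR)[190:370,190:350]
b=cv2.cvtColor(camera("wrist"),cv2.COLOR_RGB2BGR)
cv2.imwrite("pics/a2.png",np.hstack([cv2.resize(a,(320,360)),cv2.resize(b,(480,360))]))
```

```text
{'time': np.float64(9.1833), 'ee_pos': array([ 0.4668, -0.1116,  0.1441]), 'tcp_rot': array([-1.799999e+02,  1.440000e-02,  9.359080e+01]), 'wrist_force': array([-0.3012,  0.2848, -3.1088]), 'torque': array([0.0338, 0.0049, 0.0044]), 'opening': np.float64(0.0132), 'grasp_force': np.float64(58.652)}
```

View pics/a2.png

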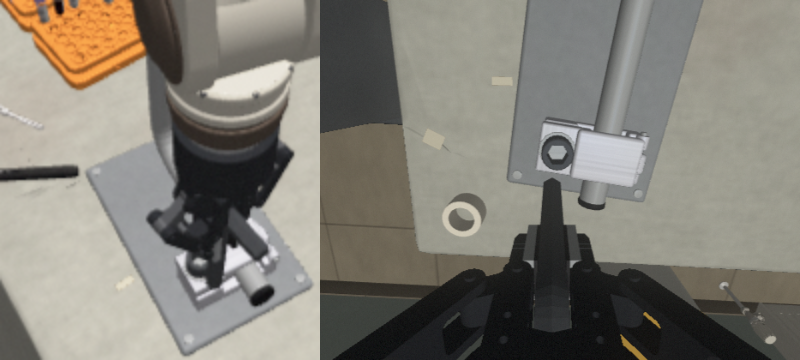

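Emit:
servo_tool --pt "0 0.4 2 0.1" --pt "0 1.4 2.5 0.22" --pt "0 2 2.5 0.34" --pt "0 2 2.5 0.46" --pt "0 2 2.5 0.524" --pt "0 2 2.5 0.524" --claw 0.9 --force 20

```text
time: 9.78
ee_pos: [0.4666, -0.0912, 0.1689]
tcp_rot: [-180.0, -0.0, 123.8]
wrist_force: [-0.7, 0.1, -2.3]
opening: 0.0134
grasp_force: 58.6
```

```bash
cat >> h.py <<'E'
def wproj(p,pos,rot):
    c=get_calibration("wrist");T=np.array(c["tool_from_camera"]);R=Ro.from_euler("xyz",rot,degrees=True).as_matrix()
    q=(R.T@(np.array(p)-pos)-T[:3,3])@T[:3,:3];return np.array([c["fx"]*q[0]/q[2]+c["cx"],c["fy"]*q[1]/q[2]+c["cy"]])
def keytip(th,pos,rot,L=.093):  # th deg from vertical; tip swings towards tool +x
    R=Ro.from_euler("xyz",rot,degrees=True).as_matrix();t=np.radians(th)
    return np.array(pos)+R@np.array([L*np.sin(t),0,-.019+L*np.cos(t)])
E
python3 - <<'E'
from h import *
P=(.4668,-.1116,.1441);Q=(180,0,93.59)
print("socket",watz(276.5,177.3,.074,P,Q))
for th in(0,5,10,20,30,45):print(th,wproj(keytip(th,P,Q),P,Q).round(1),keytip(th,P,Q).round(3))
o=get_obs();print({k:np.round(o[k],4) for k in('time','ee_pos','tcp_rot','wrist_force','torque','opening','grasp_force')})
E
```

```text
socket [ 0.46941212 -0.07723636  0.074     ]
0 [269.4 222.9] [ 0.467 -0.112  0.07 ]
5 [269.4 212.3] [ 0.466 -0.104  0.07 ]
10 [269.4 201.9] [ 0.466 -0.095  0.072]
20 [269.4 181.3] [ 0.465 -0.08   0.076]
30 [269.4 161.1] [ 0.464 -0.065  0.083]
45 [269.3 132. ] [ 0.463 -0.046  0.097]
{'time': np.float64(9.7833), 'ee_pos': array([ 0.4666, -0.0912,  0.1689]), 'tcp_rot': array([-1.799648e+02, -2.090000e-02,  1.237615e+02]), 'wrist_force': array([-0.6809,  0.0871, -2.3414]), 'torque': array([ 0.0296, -0.0097, -0.0556]), 'opening': np.float64(0.0134), 'grasp_force': np.float64(58.5868)}
```

Run:
```python
from h import *
T=lambda u,v:(285+u/4.5,200+v/4.5)
S=lambda u,v:(225+u/4.5,240+v/4.5)
def tri(a,b):
    o1,d1=ray("top",*a);o2,d2=ray("scene",*b)
    t=np.linalg.lstsq(np.c_[d1,-d2],o2-o1,rcond=None)[0];p=o1+d1*t[0];q=o2+d2*t[1];return (p+q)/2,np.linalg.norm(p-q)
print("tube end",tri(T(515,243),S(432,438)))
sc=np.array([.468,-.079]);a=np.radians(-6);ex=np.array([np.cos(a),np.sin(a)])
for z in(.03,.035,.04,.045,.05):
    print(z,[round(float((atz("top",*T(u,v),z)[:2]-sc)@ex),4) for u,v in((230,205),(370,223))],[round(float((atz("scene",*S(u,v),z)[:2]-sc)@ex),4) for u,v in((235,125),(340,270))])
sh=[sc+ex*.042+np.array([-ex[1],ex[0]])*y for y in(.05,.06,.07,.16)];print(sh)
```

```text
tube end (array([ 0.5054099 , -0.13198646,  0.04566552]), np.float64(0.0004865671012840314))
0.03 [0.0425, 0.043] [0.0489, 0.0538]
0.035 [0.0426, 0.043] [0.0473, 0.0522]
0.04 [0.0427, 0.0431] [0.0457, 0.0505]
0.045 [0.0428, 0.0432] [0.0441, 0.0489]
0.05 [0.0428, 0.0433] [0.0425, 0.0473]
[array([ 0.51499634, -0.0336641 ]), array([ 0.51604163, -0.02371888]), array([ 0.51708691, -0.01377366]), array([0.52649447, 0.07573331])]
```

Emit:
servo_tool --pt "0 1 0.5 0.12" --pt "0.3 2 0.5 0.24" --pt "0.6 3 0.5 0.36" --pt "0.9 4 0 0.48" --pt "1.2 5 0 0.6" --pt "1.5 6 0 0.72" --pt "1.8 6.6 -1 0.84" --pt "1.8 6.6 -3 0.876" --pt "1.8 6.6 -5 0.876" --pt "1.8 6.6 -7 0.876" --pt "1.8 6.6 -7.3 0.876" --pt "1.8 6.6 -7.3 0.876" --claw 1

```text
time: 10.78
ee_pos: [0.4838, -0.0253, 0.0951]
tcp_rot: [-180.0, -0.2, 173.7]
wrist_force: [-0.5, -0.5, -2.3]
opening: 0.0131
grasp_force: 58.5
```

Run:
```python
from h import *
o=get_obs();print({k:np.round(o[k],4) for k in('time','ee_pos','tcp_rot','wrist_force','torque','opening','grasp_force')})
p=o['ee_pos'];tx=.517+(p[1]+.014)*.105
for th in range(5,100,5):
    t=np.radians(th);X=-.0205*np.cos(t)+.068*np.sin(t);z=.045+.0205*np.sin(t)+.068*np.cos(t)-.019
    d=X+tx-p[0];print(th,(d*100).round(2),(-d*10.5).round(2),((z-p[2])*100).round(2))
im=camera("wrist");cv2.imwrite("pics/w4.png",cv2.cvtColor(im,cv2.COLOR_RGB2BGR))
```

```text
{'time': np.float64(10.7833), 'ee_pos': array([ 0.4838, -0.0253,  0.0951]), 'tcp_rot': array([-1.799869e+02, -1.630000e-01,  1.736662e+02]), 'wrist_force': array([-0.5113, -0.477 , -2.2799]), 'torque': array([-0.022 ,  0.0153, -0.036 ]), 'opening': np.float64(0.0131), 'grasp_force': np.float64(58.4707)}
5 1.75 -0.18 0.05
10 2.36 -0.25 0.15
15 2.98 -0.31 0.19
20 3.6 -0.38 0.18
25 4.21 -0.44 0.12
30 4.82 -0.51 0.01
35 5.42 -0.57 -0.16
40 6.0 -0.63 -0.38
45 6.55 -0.69 -0.65
50 7.09 -0.74 -0.96
55 7.59 -0.8 -1.33
60 8.06 -0.85 -1.73
65 8.49 -0.89 -2.17
70 8.88 -0.93 -2.65
75 9.23 -0.97 -3.17
80 9.54 -1.0 -3.71
85 9.79 -1.03 -4.27
90 10.0 -1.05 -4.86
95 10.15 -1.07 -5.46
```

First half of the pivot round the tube.

Emit:
servo_tool --pt "0.8 -0.1 0 0" --pt "1.5 -0.15 0.05 0" --pt "2.1 -0.22 0.1 0" --pt "2.7 -0.28 0.15 0" --pt "3.3 -0.35 0.15 0" --pt "3.9 -0.41 0.12 0" --pt "4.5 -0.47 0.05 0" --pt "5.1 -0.53 -0.1 0"

```text
time: 11.5
ee_pos: [0.535, -0.0307, 0.0949]
tcp_rot: [-180.0, -0.2, 173.7]
wrist_force: [-8.2, 0.9, -3.5]
opening: 0.0134
grasp_force: 60.4
```

Run:
```python
from h import *
o=get_obs();print({k:np.round(o[k],4) for k in('time','ee_pos','tcp_rot','wrist_force','torque','opening','grasp_force')})
im=cv2.cvtColor(camera("wrist"),cv2.COLOR_RGB2BGR);cv2.imwrite("pics/w5.png",im)
P,Q=o['ee_pos'],o['tcp_rot']
for th in(0,15,30,45,60):print(th,wproj(keytip(th,P,Q),P,Q).round(1))
for v in range(60,260,8):
    c=np.where(im[v,240:300].max(1)<70)[0]+240
    if len(c):print(v,c.min(),c.max(),len(c),end=' | ')
```

```text
{'time': np.float64(11.5), 'ee_pos': array([ 0.535 , -0.0307,  0.0949]), 'tcp_rot': array([-179.9893,   -0.2272,  173.7473]), 'wrist_force': array([-8.2291,  0.9313, -3.5223]), 'torque': array([0.221 , 2.2655, 0.0454]), 'opening': np.float64(0.0134), 'grasp_force': np.float64(60.4153)}
0 [271.4 223.2]
15 [271.5 191.9]
30 [271.6 161.5]
45 [271.8 132.4]
60 [272.  105.5]
156 269 272 4 | 164 260 280 21 | 172 259 280 22 | 180 259 281 23 | 188 259 281 23 | 196 259 282 24 | 204 258 282 25 | 212 258 282 25 | 220 258 282 25 | 228 257 283 27 | 236 257 283 27 | 244 257 284 28 | 252 256 284 29 |
```

Emit:
servo_tool --pt "0.6 -0.06 -0.15 0" --pt "1.2 -0.12 -0.4 0" --pt "1.75 -0.18 -0.7 0" --pt "2.3 -0.23 -1.05 0" --pt "2.8 -0.28 -1.4 0" --pt "3.3 -0.33 -1.9 0" --pt "3.7 -0.38 -2.4 0" --pt "4.1 -0.41 -2.9 0" --pt "4.4 -0.45 -3.5 0" --pt "4.7 -0.47 -4 0" --pt "4.9 -0.49 -4.5 0"

```text
time: 12.47
ee_pos: [0.5854, -0.0357, 0.0507]
tcp_rot: [-180.0, -0.0, 173.8]
wrist_force: [-4.4, 0.7, 3.5]
opening: 0.0129
grasp_force: 63.1
```

Run:
```python
from h import *
o=get_obs();print({k:np.round(o[k],4) for k in('time','ee_pos','tcp_rot','wrist_force','torque','opening','grasp_force')})
im=cv2.cvtColor(camera("wrist"),cv2.COLOR_RGB2BGR);cv2.imwrite("pics/w6.png",im)
P,Q=o['ee_pos'],o['tcp_rot']
for th in(60,70,80,90,100):print(th,wproj(keytip(th,P,Q),P,Q).round(1))
for v in range(10,200,6):
    c=np.where(im[v,240:300].max(1)<70)[0]+240
    if len(c):print(v,c.min(),c.max(),len(c),end=' | ')
```

```text
{'time': np.float64(12.4667), 'ee_pos': array([ 0.5854, -0.0357,  0.0507]), 'tcp_rot': array([-179.9961,   -0.    ,  173.7522]), 'wrist_force': array([-4.4212,  0.7155,  3.549 ]), 'torque': array([0.1072, 1.4597, 0.0402]), 'opening': np.float64(0.0129), 'grasp_force': np.float64(63.1395)}
60 [272.  105.5]
70 [272.2  89.9]
80 [272.4  77.3]
90 [272.6  69.7]
100 [273.   69.9]
52 259 280 22 | 58 253 286 34 | 64 253 286 34 | 70 253 286 33 | 76 253 286 33 | 82 253 287 35 | 88 253 286 34 | 94 253 287 34 | 100 253 286 34 | 106 253 287 35 | 112 253 287 35 | 118 253 286 33 | 124 253 286 32 | 130 253 286 30 | 136 253 286 32 | 142 253 286 33 | 148 253 286 32 | 154 253 286 32 | 160 253 286 33 | 166 254 286 33 | 172 253 286 32 | 178 253 286 34 | 184 253 286 34 | 190 253 286 33 | 196 253 286 34 |
```

View pics/w6.png

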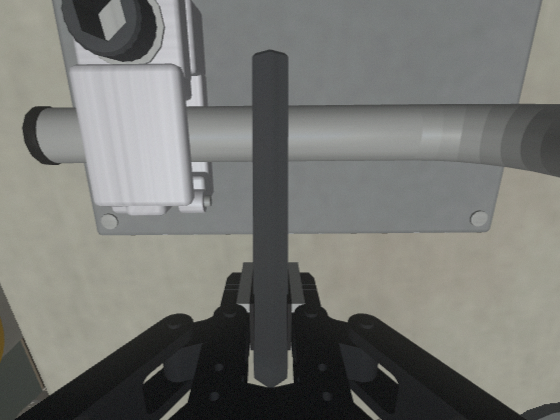

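```bash
cat >> h.py <<'E'
from scipy.optimize import fsolve
def vpt(x,z):  # tool-frame point -> image v
    c=get_calibration("wrist");T=np.array(c["tool_from_camera"]);q=(np.array([x,0,z])-T[:3,3])@T[:3,:3];return c["fy"]*q[1]/q[2]+c["cy"]
def fit(vtip,vbend):
    # phi>0: tip low. key pt at (s from bend, h above axis)
    def P(s,h,g,f):
        a=s-g;return a*np.cos(f)+h*np.sin(f), -.019+a*np.sin(f)-h*np.cos(f)
    F=lambda p:[vpt(*P(.133,.0075,*p))-vtip,vpt(*P(-.007,.003,*p))-vbend]
    g,f=fsolve(F,[.035,.1]);return g,np.degrees(f)
E
python3 - <<'E'
from h import *
print(fit(50,386),fit(52,384),fit(48,388))
E
```

```text
(np.float64(0.03240329681367595), np.float64(10.838856524595979)) (np.float64(0.032504180501854954), np.float64(10.908897529510885)) (np.float64(0.03231310102860566), np.float64(10.744459330364615))h.py:31: RuntimeWarning: The iteration is not making good progress, as measured by the 
 improvement from the last ten iterations.
  g,f=fsolve(F,[.035,.1]);return g,np.degrees(f)
```

```bash
cat >> h.py <<'E'
def edges(im,v,u0=225,u1=315):
    g=cv2.GaussianBlur(im,(3,3),0)[v-2:v+3,u0:u1].astype(float).mean((0,2));d=np.diff(g)
    def sub(i):
        w=np.abs(d[i-2:i+3]);return u0+.5+(w*np.arange(i-2,i+3)).sum()/w.sum()
    m=(u1-u0)//2
    return sub(2+d[2:m].argmin()),sub(m+d[m:-3].argmax())
E
python3 - <<'E'
from h import *
im=cv2.imread("pics/w6.png")
for v in(62,80,95,110,125,150,175,200,220,240,350,370):
    a,b=edges(im,v);print(v,round(a,1),round(b,1),round(b-a,1))
E
```

```text
62 251.7 287.8 36.2
80 251.6 287.8 36.2
95 251.6 287.8 36.2
110 251.8 287.8 36.0
125 251.9 287.8 35.9
150 252.0 287.6 35.6
175 252.2 287.6 35.4
200 252.2 287.6 35.4
220 252.3 287.6 35.2
240 252.4 287.5 35.1
350 252.5 287.7 35.2
370 253.3 287.1 33.8
```

Emit:
servo_tool --pt "0.8 -0.08 0 0" --pt "1.5 -0.16 0 0" --pt "1.5 -0.16 -0.4 0" --pt "1.5 -0.16 -0.8 0" --pt "1.5 -0.16 -1.1 0" --pt "1.5 -0.16 -1.4 0" --pt "1.5 -0.16 -1.4 0"

```text
time: 13.1
ee_pos: [0.6005, -0.0372, 0.0364]
tcp_rot: [180.0, 0.1, 173.8]
wrist_force: [3.3, -0.3, 5.2]
opening: 0.0131
grasp_force: 62.1
```

```bash
cat >> h.py <<'E'
def lean(im,vs):
    # fit key-edge depth line -> slope t (tip low +), z0 at tool x=0, using flats 14 mm, edge 4 mm above axis
    c=get_calibration("wrist");T=np.array(c["tool_from_camera"]);p=[]
    for v in vs:
        a,b=edges(im,v);D=c["fx"]*.014/(b-a);q=T[:3,:3]@np.array([0,(v-c["cy"])/c["fy"]*D,D])+T[:3,3];p.append((q[0],q[2]+.004));
    p=np.array(p);t,z0=np.polyfit(p[:,0],p[:,1],1);return np.degrees(np.arctan(t)),z0,p
E
python3 - <<'E'
from h import *
print(lean(cv2.imread("pics/w6.png"),range(62,245,6))[:2])
o=get_obs();print({k:np.round(o[k],4) for k in('time','ee_pos','tcp_rot','wrist_force','torque','opening','grasp_force')})
im=cv2.cvtColor(camera("wrist"),cv2.COLOR_RGB2BGR);cv2.imwrite("pics/w7.png",im)
for v in(30,40,50,60,80,110,150,200,240):
    a,b=edges(im,v);print(v,round(a,1),round(b,1),round(b-a,1))
print(lean(im,range(62,245,6))[:2])
E
```

```text
(np.float64(15.473890709444952), np.float64(-0.028230765464033303))
{'time': np.float64(13.1), 'ee_pos': array([ 0.6005, -0.0372,  0.0364]), 'tcp_rot': array([1.799951e+02, 8.980000e-02, 1.737665e+02]), 'wrist_force': array([ 3.3117, -0.3113,  5.1902]), 'torque': array([-0.0294, -0.1647, -0.0284]), 'opening': np.float64(0.0131), 'grasp_force': np.float64(62.1305)}
30 239.3 272.1 32.8
40 248.8 290.5 41.8
50 248.2 291.4 43.2
60 248.3 291.3 43.0
80 248.7 291.0 42.3
110 249.2 290.5 41.3
150 249.9 289.9 40.1
200 250.7 289.3 38.6
240 251.4 288.5 37.1
(np.float64(3.8339094396573103), np.float64(-0.028876693981553868))
```

Emit:
servo_tool --pt "0 0 -0.3 0" --pt "0 0 -0.6 0" --pt "0 0 -0.6 0"

```text
time: 13.4
ee_pos: [0.5999, -0.0372, 0.0301]
tcp_rot: [180.0, 0.0, 173.8]
wrist_force: [3.3, -1.4, 3.5]
opening: 0.0128
grasp_force: 62.1
```

Run:
```python
from h import *
o=get_obs();print({k:np.round(o[k],4) for k in('time','ee_pos','tcp_rot','wrist_force','torque','opening','grasp_force')})
im=cv2.cvtColor(camera("wrist"),cv2.COLOR_RGB2BGR);cv2.imwrite("pics/w8.png",im)
print(lean(im,range(56,245,6))[:2])
g=im[:,255:285].max(2).mean(1);d=np.diff(cv2.GaussianBlur(g.reshape(-1,1),(1,5),0).ravel())
print("tip v",20+d[20:60].argmin(),"bend",370+d[370:410].argmax(),g[365:415:3].round(0))
```

```text
{'time': np.float64(13.4), 'ee_pos': array([ 0.5999, -0.0372,  0.0301]), 'tcp_rot': array([1.799974e+02, 1.690000e-02, 1.737649e+02]), 'wrist_force': array([ 3.3314, -1.4376,  3.4882]), 'torque': array([ 0.0133, -0.1406, -0.0608]), 'opening': np.float64(0.0128), 'grasp_force': np.float64(62.0691)}
(np.float64(-0.38631160569719514), np.float64(-0.028816013719461357))
tip v 32 bend 374 [ 62.  65.  95. 122. 150. 153. 152.  84.  23.  22.  23.  22.  21.  21.
  20.  21.  20.]
```

Run:
```python
from h import *
for z,v in((-.0365,31),(-.0365,34),(-.0288,33)):print("tip",fsolve(lambda x:vpt(x[0],z)-v,[.1]))
for z,v in((-.036,372),(-.0288,372),(-.032,375)):print("bend",fsolve(lambda x:vpt(x[0],z)-v,[-.04]))
im=cv2.imread("pics/w8.png");g=im[:,262:278].max(2).mean(1);print(g[24:46].round(0),g[364:384].round(0))
```

```text
tip [0.10184049]
tip [0.10106714]
tip [0.10268842]
bend [-0.02473089]
bend [-0.03199876]
bend [-0.03043771]
[124. 124. 124. 125. 125. 125. 125. 118.  71.  58.  57.  57.  59.  66.
  67.  68.  67.  68.  67.  67.  67.  68.] [ 63.  63.  63.  62.  62.  62.  62.  61.  65.  77.  94. 112. 132. 146.
 151. 152. 151. 152. 151. 150.]
```

Emit:
servo_tool --pt "0 0 3 0" --pt "0 0 7 0" --pt "0 0 11 0" --pt "-1 0 12 0.1" --pt "-4 -1 12 0.22" --pt "-7 -2 12 0.34" --pt "-10 -4 12 0.46" --pt "-13 -6 12 0.58" --pt "-14.6 -7.1 12 0.7" --pt "-14.6 -7.1 12 0.82" --pt "-14.6 -7.1 11 0.94" --pt "-14.6 -7.1 10 1.06" --pt "-14.6 -7.1 9 1.18" --pt "-14.6 -7.1 8 1.216" --pt "-14.6 -7.1 8 1.216" --pt "-14.6 -7.1 8 1.216"

```text
time: 14.78
ee_pos: [0.4528, -0.1079, 0.1094]
tcp_rot: [179.8, -0.0, -116.7]
wrist_force: [-0.2, 0.0, -1.6]
opening: 0.0131
grasp_force: 61.3
```

Run:
```python
from h import *
o=get_obs();print({k:np.round(o[k],4) for k in('time','q','ee_pos','tcp_rot','wrist_force','torque','opening','grasp_force')})
im=cv2.cvtColor(camera("wrist"),cv2.COLOR_RGB2BGR);cv2.imwrite("pics/w9.png",im)
t=cv2.cvtColor(camera("top"),cv2.COLOR_RGB2BGR);cv2.imwrite("pics/t9.png",t)
s=cv2.cvtColor(camera("scene"),cv2.COLOR_RGB2BGR);cv2.imwrite("pics/s9.png",s)
print(lean(im,range(56,245,6))[:2])
a=cv2.resize(t[220:300,345:425],(400,400),interpolation=cv2.INTER_CUBIC)
b=cv2.resize(s[260:360,240:340],(400,400),interpolation=cv2.INTER_CUBIC)
cv2.imwrite("pics/a3.png",np.hstack([a,b]))
```

```text
{'time': np.float64(14.7833), 'q': array([-1.34055e+01, -7.10340e+00, -1.52971e+01,  8.19701e+01,
        3.70000e-03, -7.67428e+01]), 'ee_pos': array([ 0.4528, -0.1079,  0.1094]), 'tcp_rot': array([ 1.798396e+02, -3.400000e-02, -1.166627e+02]), 'wrist_force': array([-0.2073,  0.0146, -1.6018]), 'torque': array([ 0.0258, -0.0196,  0.0267]), 'opening': np.float64(0.0131), 'grasp_force': np.float64(61.2774)}
(np.float64(-4.985714576682042), np.float64(-0.02453588870212147))
```

View pics/a3.png

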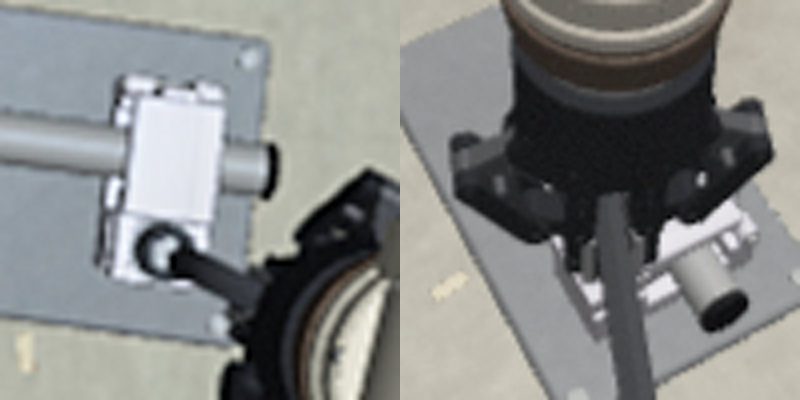

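Run:
```python
from h import *
P=np.array([.4528,-.1079,.1094]);R=Ro.from_euler("xyz",[180,0,-116.66],degrees=True).as_matrix()
C=lambda q:((q-np.array([345,220]))*5).round(1)
for g in(.0295,.0315,.0337):
    pts=[P+R@np.array([-g-.007,0,-.0288]),P+R@np.array([-g,0,-.0288-.007]),P+R@np.array([-g-.007,0,.0202]),P+R@np.array([-g,0,.0202]),P+R@np.array([-g,.007,-.02]),P+R@np.array([-g,-.007,-.02])]
    print(g,pts[3].round(4),[C(q) for q in proj("top",pts)])
print("head",atz("top",377.4,270,.074),C(proj("top",[.4694,-.0794,.074])),C(proj("top",[.468,-.079,.074])))
t=cv2.imread("pics/t9.png");g=t[263:282,368:396].max(2);print(g)
```

```text
0.0295 [ 0.466  -0.0815  0.0892] [array([195.3, 265.3]), array([214.4, 275.1]), array([169. , 254.1]), array([183.1, 261.7]), array([197.5, 285.9]), array([212.8, 256.4])]
0.0315 [ 0.4669 -0.0797  0.0892] [array([191., 263.]), array([210. , 272.8]), array([165., 252.]), array([179.1, 259.6]), array([193.2, 283.6]), array([208.6, 254.2])]
0.0337 [ 0.4679 -0.0778  0.0892] [array([186.3, 260.5]), array([205.3, 270.2]), array([160.5, 249.6]), array([174.7, 257.2]), array([188.6, 281.1]), array([203.9, 251.7])]
head [ 0.46960491 -0.07552064  0.074     ] [[170.7 250.7]] [[169.7 253.8]]
[[158 230 239 233 217 202 189 191 207 216 224 227 232 227 227 234 239 240
  244 201 148 158 158 161 161 167 154 169]
 [164 245 250 249 228 201 184 141 116 110 118 164 185 195 199 187 192 209
  200 169 155 160 159 161 162 164 145 162]
 [170 244 247 238 218 188 130  78  58  53  54  97 115 168 226 231 224 233
  192 149 160 162 161 162 162 163 143 161]
 [183 246 249 231 181 116  31  28  61  71  59  57  69 104 183 246 249 250
  201 139 162 161 161 163 165 163 136 157]
 [188 246 247 223 124  29  35  62  68 101 165
[... 1010 characters left out ...]
155 157 176 198 187 182 170 148 155 153 145 186 217 229 205 125  47  31
   44  50  52  57  60  65  67  70  70  65]
 [160 158 155 152 140 143 140 145 169 174 172 175 183 192 187 161 124  76
   44  41  51  53  56  60  61  65  70  70]
 [159 158 158 160 158 158 160 161 161 161 163 149 136 140 147 161 165 149
  126  82  51  49  54  59  62  63  66  69]
 [157 159 160 162 161 160 161 162 160 159 161 162 162 161 161 163 166 169
  164 148 126  88  58  57  61  61  61  66]
 [158 158 159 160 162 160 161 162 160 160 159 161 158 159 159 160 161 163
  163 163 163 157 105  48  56  61  61  60]
 [158 159 160 161 159 159 161 161 159 159 159 159 158 157 158 158 160 160
  159 161 167 163 109  40  32  43  58  59]]
```

Run:
```python
from h import *
for z0 in(-.021,-.023,-.025,-.0288):
    t=fsolve(lambda x:vpt(x[0],z0-.0075)-32.5,[.1])[0];b=fsolve(lambda x:vpt(x[0],z0)-372.5,[-.03])[0];print(z0,t-.133,b+.007,t-b)
# w9: fresh fit on current image
im=cv2.imread("pics/w9.png");
for v in (20,26,32,40,60,90,130,180,230):
    a,b=edges(im,v);print(v,round(a,1),round(b,1),round(b-a,1),end=' | ')
g=im[:,262:278].max(2).mean(1);print(g[10:50].round(0),g[360:390].round(0))
cv2.imwrite("pics/a4.png",np.hstack([cv2.resize(im,(533,400)),cv2.resize(cv2.imread("pics/t9.png")[255:285,360:390],(260,400)) ]))
```

```text
-0.021 -0.02843566510308207 -0.03130197977603357 0.14286631467295152
-0.023 -0.028795206589099995 -0.029284112657103116 0.14048890606800313
-0.025 -0.029154748075117837 -0.02726624553817368 0.13811149746305584
-0.0288 -0.029837876898551552 -0.023432298012206882 0.13359442111365533
20 252.4 276.6 24.3 | 26 257.5 269.9 12.3 | 32 248.3 271.8 23.5 | 40 247.7 291.4 43.7 | 60 247.4 291.8 44.4 | 90 248.0 306.6 58.6 | 130 248.8 290.6 41.8 | 180 249.9 301.4 51.6 | 230 250.9 288.8 37.9 | [112. 112. 112. 112. 113. 112. 112. 112. 111. 107. 106. 111. 115. 116.
 118. 126. 129. 136. 143. 149. 152. 154. 154. 138.  75.  60.  59.  60.
  64.  67.  68.  67.  68.  68.  67.  68.  68.  68.  68.  68.] [ 62.  63.  62.  62.  63.  63.  63.  62.  62.  61.  62.  62.  60.  60.
  62.  71.  78.  86.  97. 106. 111. 114. 116. 118. 120. 122. 106.  51.
  25.  22.]
```

Emit:
servo_tool --pt "0.2 0.3 0 0" --pt "0.45 0.65 -0.3 0" --pt "0.45 0.65 -0.6 0" --pt "0.45 0.65 -0.6 0"

```text
time: 15.27
ee_pos: [0.4582, -0.1013, 0.1036]
tcp_rot: [180.0, -0.0, -116.5]
wrist_force: [0.3, 0.2, -2.1]
opening: 0.0129
grasp_force: 61.3
```

Run:
```python
from h import *
o=get_obs();print({k:np.round(o[k],4) for k in('time','ee_pos','tcp_rot','wrist_force','torque')})
t=cv2.cvtColor(camera("top"),cv2.COLOR_RGB2BGR);cv2.imwrite("pics/t10.png",t)
print(t[261:279,368:390].max(2))
```

```text
{'time': np.float64(15.2667), 'ee_pos': array([ 0.4582, -0.1013,  0.1036]), 'tcp_rot': array([ 1.799525e+02, -1.290000e-02, -1.165386e+02]), 'wrist_force': array([ 0.293 ,  0.2162, -2.1282]), 'torque': array([0.0078, 0.0049, 0.0272])}
[[113 134 240 250 246 244 242 240 240 239 239 238 236 237 235 234 237 237
  242 208 154 162]
 [113 164 207 221 226 230 234 240 244 246 246 245 241 239 236 236 239 238
  241 197 144 160]
 [158 232 240 233 217 203 191 193 209 217 224 229 232 228 229 234 240 241
  245 202 149 159]
 [163 244 250 250 229 201 183 143 119 110 120 165 185 195 199 189 192 210
  201 169 158 161]
 [173 244 247 238 220 189 130  80  63  59  61 103 118 169 227 232 225 234
  194 148 161 162]
 [184 246 249 234 181 119  35  36  58  52  47  61  76 111 188 247 251 250
  203 140 163 162]
 [188 247 247 223 125  30  27  42  42  32  25  38  47  43  75 174 244 250
  202 146 162 162]
 [202 250 243 194  78  21  49  37  23  27  29  25  26  32  30  86 202 255
  220 159 163 163]
 [216 252 244 170  38  48  66  37  21  26  29  34  41  41  40  53 111 176
  171 161 170 167]
 [223 252 239 160  47  52  69  36  17  23  25  33  41  47  48  49  45  51
   79 112 144 168]
 [228 250 241 177  60  43  61  32  11  17  25  30  38  46  50  56  58  54
   55  59  87 119]
 [234 246 222 190 120  30  68 112 118  60  14  29  38  43  49  54  55  61
   64  64  61  69]
 [237 242 232 230 171  40  47 103 127 123  72  20  33  40  44  49  51  56
   62  66  69  66]
 [251 247 243 246 225 161  74  44  84 107  82  58  62  48  35  38  46  52
   57  62  65  69]
 [210 214 229 245 248 233 201 142  90  68  57  59  52  87 147 121  49  42
   54  58  61  65]
 [157 156 176 200 188 183 171 149 155 152 144 183 212 228 246 245 205 119
   55  55  60  61]
 [161 159 156 153 140 143 140 147 170 174 173 175 182 189 196 212 204 167
  114  67  55  61]
 [159 160 157 158 158 160 162 162 162 163 163 149 138 139 144 153 162 175
  133  52  33  56]]
```

Emit:
servo_tool --pt "-0.2 0 0 0" --pt "-0.2 0 -0.2 0" --pt "-0.2 0 -0.35 0" --pt "-0.2 0 -0.5 0" --pt "-0.2 0 -0.6 0"

```text
time: 15.73
ee_pos: [0.4562, -0.1017, 0.0981]
tcp_rot: [180.0, -0.0, -116.6]
wrist_force: [-0.9, 0.0, -2.1]
opening: 0.0131
grasp_force: 61.3
```

Run:
```python
from h import *
o=get_obs();print({k:np.round(o[k],4) for k in('time','ee_pos','tcp_rot','wrist_force','torque')})
t=cv2.cvtColor(camera("top"),cv2.COLOR_RGB2BGR);cv2.imwrite("pics/t11.png",t)
print(t[263:279,370:386].max(2))
```

```text
{'time': np.float64(15.7333), 'ee_pos': array([ 0.4562, -0.1017,  0.0981]), 'tcp_rot': array([ 1.799929e+02, -3.600000e-03, -1.165694e+02]), 'wrist_force': array([-0.9401,  0.023 , -2.1357]), 'torque': array([ 0.0821, -0.0219,  0.0385])}
[[240 233 217 202 190 192 209 216 224 228 231 229 229 235 239 241]
 [250 249 230 201 182 144 118 110 118 164 184 194 200 187 194 210]
 [247 239 218 189 129  80  61  56  59 100 117 168 228 232 224 235]
 [249 233 180 118  33  33  70  76  68  72  78 107 184 247 249 250]
 [248 224 123  31  43  62  60  51  63  65  65  70  84 170 239 248]
 [243 194  77  24  50  45  30  25  41  38  36  51  51 127 232 253]
 [245 169  36  48  50  20  26  29  27  29  31  33  43  83 200 246]
 [240 160  48  55  56  20  23  27  29  36  43  45  43  38 103 149]
 [241 177  60  44  52  23  22  21  28  35  45  50  52  53  48  56]
 [220 190 121  34  62  43  21  19  25  35  42  47  50  56  57  60]
 [230 230 171  42  47  69  62  42  26  30  38  43  49  53  58  62]
 [243 245 224 161  79  51  77  75  62  46  38  38  43  49  54  58]
 [229 246 248 233 200 144  91  73  65  53  34  52  49  38  47  54]
 [177 200 188 183 171 151 156 153 145 186 218 230 210 139  66  47]
 [155 153 139 144 141 147 171 173 173 175 182 193 188 165 134  93]
 [159 158 158 159 160 161 163 163 163 149 138 140 148 160 168 160]]
```

Emit:
servo_tool --pt "0 0 -0.15 0" --pt "0 0 -0.3 0" --pt "0 0 -0.45 0" --pt "0 0 -0.45 0"

```text
time: 16.12
ee_pos: [0.4562, -0.1016, 0.0934]
tcp_rot: [180.0, -0.0, -116.6]
wrist_force: [-0.3, -0.9, -1.8]
opening: 0.0131
grasp_force: 61.3
```

Emit:
servo_tool --pt "0 0 -0.15 0" --pt "0 0 -0.3 0" --pt "0 0 -0.45 0" --pt "0 0 -0.45 0"

```text
time: 16.45
ee_pos: [0.4565, -0.102, 0.0896]
tcp_rot: [-179.9, -0.0, -116.6]
wrist_force: [-0.9, -1.2, -0.0]
opening: 0.0129
grasp_force: 65.5
```

Emit:
servo_tool --pt "0 0 -0.15 0" --pt "0 0 -0.3 0" --pt "0 0 -0.3 0"

```text
time: 16.7
ee_pos: [0.456, -0.1014, 0.0856]
tcp_rot: [179.9, 0.0, -116.6]
wrist_force: [0.4, 0.1, -3.4]
opening: 0.0128
grasp_force: 65.2
```

Run:
```python
from h import *
o=get_obs();print({k:np.round(o[k],4) for k in('time','ee_pos','tcp_rot','wrist_force','torque')})
t=cv2.cvtColor(camera("top"),cv2.COLOR_RGB2BGR);cv2.imwrite("pics/t12.png",t)
im=cv2.cvtColor(camera("wrist"),cv2.COLOR_RGB2BGR);cv2.imwrite("pics/w12.png",im)
for v in (40,50,60,75,110,130,150,200,230,240):
    a,b=edges(im,v);print(v,round(a,1),round(b,1),round(b-a,1),end=' | ')
print(t[263:279,370:386].max(2))
```

```text
{'time': np.float64(16.7), 'ee_pos': array([ 0.456 , -0.1014,  0.0856]), 'tcp_rot': array([ 1.799357e+02,  1.220000e-02, -1.165559e+02]), 'wrist_force': array([ 0.4069,  0.0928, -3.4498]), 'torque': array([ 0.0203, -0.1013, -0.0139])}
40 268.3 272.8 4.5 | 50 253.2 287.9 34.7 | 60 253.2 288.0 34.8 | 75 253.2 288.0 34.8 | 110 253.1 287.8 34.7 | 130 253.0 287.8 34.8 | 150 253.0 287.8 34.8 | 200 252.9 287.9 35.0 | 230 252.6 287.8 35.2 | 240 252.6 287.8 35.2 | [[239 232 216 201 188 191 207 216 224 228 231 228 228 234 239 241]
 [250 249 229 200 183 143 118 109 118 164 184 194 200 186 192 210]
 [247 238 218 189 132  81  63  58  59 101 117 167 226 232 224 233]
 [249 232 182 123  38  20  37  56  67  73  78 106 183 245 249 250]
 [247 223 127  41  27  35  35  43  49  55  65  67  84 167 238 246]
 [243 195  83  15  31  39  39  38  36  36  41  58  63 128 229 251]
 [244 171  45  18  29  33  35  39  40  37  37  42  50  82 224 255]
 [239 162  54  20  28  32  31  35  36  40  41  46  42  31 132 175]
 [241 176  62  17  24  30  28  30  31  37  44  51  52  50  45  63]
 [220 189 122  22  57  49  31  27  28  36  40  47  52  57  58  57]
 [231 229 172  43  49  70  65  45  32  32  38  44  50  55  61  62]
 [242 245 224 160  77  51  76  76  64  47  37  38  43  49  54  59]
 [229 245 248 232 201 143  91  75  63  53  35  53  52  38  50  54]
 [177 198 187 183 168 147 155 152 145 186 217 229 209 140  67  49]
 [155 151 140 143 140 147 169 174 172 174 181 191 188 168 126  75]
 [158 159 159 159 161 161 161 161 162 149 138 140 149 169 136  58]]
```

Emit:
servo_tool --pt "0 0 3 0" --pt "0 0 6 0" --pt "1 0 7 -0.12" --pt "3 1 7 -0.24" --pt "6 2 7 -0.36" --pt "9 4 7 -0.48" --pt "12 6 7 -0.6" --pt "14.4 6.45 7 -0.72" --pt "14.4 6.45 7 -0.84" --pt "14.4 6.45 7 -0.96" --pt "14.4 6.45 6 -1.08" --pt "14.4 6.45 4 -1.2" --pt "14.4 6.45 2 -1.215" --pt "14.4 6.45 0 -1.215" --pt "14.4 6.45 -1.5 -1.215" --pt "14.4 6.45 -3 -1.215" --pt "14.4 6.45 -4 -1.215" --pt "14.4 6.45 -4.8 -1.215" --pt "14.4 6.45 -5.4 -1.215" --pt "14.4 6.45 -5.4 -1.215"

```text
time: 18.47
ee_pos: [0.6006, -0.0371, 0.0321]
tcp_rot: [180.0, 0.0, 173.8]
wrist_force: [0.3, 0.3, 4.9]
opening: 0.0129
grasp_force: 65.3
```

Run:
```python
from h import *
o=get_obs();print({k:np.round(o[k],4) for k in('time','ee_pos','tcp_rot','wrist_force','torque')})
im=cv2.cvtColor(camera("wrist"),cv2.COLOR_RGB2BGR);cv2.imwrite("pics/w13.png",im)
for n in("w8","w9","w13"):
    i=cv2.imread(f"pics/{n}.png");vs=(45,50,55,60,65,70,120,130,140,150,160,210,220,230,240)
    w=[np.subtract(*edges(i,v)[::-1]) for v in vs];print(n,np.round(w,1))
    ok=[v for v,x in zip(vs,w) if 34<x<46];print(lean(i,ok)[:2])
```

```text
{'time': np.float64(18.4667), 'ee_pos': array([ 0.6006, -0.0371,  0.0321]), 'tcp_rot': array([1.799955e+02, 2.190000e-02, 1.738274e+02]), 'wrist_force': array([0.348 , 0.2583, 4.8572]), 'torque': array([ 0.0428,  0.3949, -0.0564])}
w8 [46.3 46.2 46.  45.8 45.6 45.3 43.2 42.9 42.3 41.9 41.4 39.3 38.9 38.6
 38. ]
(np.float64(-0.42852839603273396), np.float64(-0.02887549111562538))
w9 [44.9 44.5 44.5 44.4 44.1 44.  42.1 41.8 41.3 41.1 40.5 38.9 38.4 37.9
 37.6]
(np.float64(1.8096703737463702), np.float64(-0.02910240934224636))
w13 [45.2 45.1 44.7 44.6 44.3 44.1 42.4 42.1 41.6 41.3 41.1 39.2 38.9 38.4
 38.1]
(np.float64(2.470659798769853), np.float64(-0.03082665794180128))
```

Emit:
servo_tool --pt "0 0 -0.3 0" --pt "0 0 -0.6 0" --pt "0 0 -0.7 0" --pt "0 0 -0.7 0"

```text
time: 18.85
ee_pos: [0.6007, -0.0371, 0.0258]
tcp_rot: [180.0, 0.1, 173.8]
wrist_force: [2.0, 0.4, 4.0]
opening: 0.0132
grasp_force: 65.4
```

Emit:
servo_tool --pt "0 0 0 0" --pt "0 0 0 0" --pt "0 0 0 0" --pt "0 0 2 0" --pt "0 0 5 0" --pt "0 0 5 0" --claw 1 --force 120

```text
time: 19.35
ee_pos: [0.6018, -0.0373, 0.0798]
tcp_rot: [180.0, 0.3, 173.8]
wrist_force: [1.4, 0.3, -1.1]
opening: 0.0122
grasp_force: 117.0
```

Run:
```python
from h import *
o=get_obs();print({k:np.round(o[k],4) for k in('time','ee_pos','tcp_rot','wrist_force','torque','grasp_force')})
i=cv2.cvtColor(camera("wrist"),cv2.COLOR_RGB2BGR);cv2.imwrite("pics/w14.png",i)
vs=(45,50,55,60,65,70,120,130,140,150,160,210,220,230,240)
w=[np.subtract(*edges(i,v)[::-1]) for v in vs];print(np.round(w,1))
ok=[v for v,x in zip(vs,w) if 34<x<50];print(lean(i,ok)[:2])
g=i[:,262:278].max(2).mean(1);print(g[20:44].round(0),g[360:390].round(0))
```

```text
{'time': np.float64(19.35), 'ee_pos': array([ 0.6018, -0.0373,  0.0798]), 'tcp_rot': array([179.9939,   0.2647, 173.8268]), 'wrist_force': array([ 1.3971,  0.2969, -1.1067]), 'torque': array([-0.017 , -0.091 , -0.0314]), 'grasp_force': np.float64(116.9631)}
[47.  46.8 46.5 46.4 46.1 45.8 43.9 43.3 42.9 42.5 42.  39.9 39.6 39.1
 38.6]
(np.float64(-0.0231655878005039), np.float64(-0.030894835137300104))
[66. 65. 65. 66. 66. 66. 66. 66. 66. 66. 66. 66. 65. 65. 66. 66. 66. 66.
 66. 66. 65. 66. 67. 66.] [ 63.  62.  62.  62.  60.  61.  69.  87. 102. 122. 139. 149. 149. 149.
 149. 150. 150. 152. 150. 150. 149. 148. 148. 149. 149. 149. 128.  58.
  25.  22.]
```

Run:
```python
from h import *
i=cv2.imread("pics/w14.png");g=i[:,262:278].max(2).mean(1);print(g[:24].round(0))
vt=np.abs(np.diff(g[:30])).argmax()+.5;print(vt)
for z0 in(-.023,-.025,-.027,-.029,-.031):
    t=fsolve(lambda x:vpt(x[0],z0-.0075)-vt,[.1])[0];b=fsolve(lambda x:vpt(x[0],z0)-368.5,[-.03])[0];print(z0,t-.133,b+.007,t-b)
```

```text
[124. 124. 123. 124. 124. 124. 125. 120.  79.  57.  54.  55.  56.  64.
  65.  66.  66.  66.  66.  66.  66.  65.  65.  66.]
7.5
-0.023 -0.023814346607284806 -0.02875909364192704 0.14494474703464225
-0.025 -0.024289956328412576 -0.026775253162271147 0.14248529683385858
-0.027 -0.024765566049540347 -0.024791412682615054 0.1400258466330747
-0.029 -0.025241175770668117 -0.022807572202958922 0.13756639643229082
-0.031 -0.025716785491795888 -0.020823731723302794 0.1351069462315069
```

Emit:
servo_tool --pt "0 0 4 0.1" --pt "-3 -1 6 0.22" --pt "-6 -3 6 0.34" --pt "-9 -5 6 0.46" --pt "-12 -7 6 0.58" --pt "-15.6 -8.8 6 0.7" --pt "-15.6 -8.8 6 0.82" --pt "-15.6 -8.8 6 0.94" --pt "-15.6 -8.8 6 1.06" --pt "-15.6 -8.8 5 1.18" --pt "-15.6 -8.8 3 1.216" --pt "-15.6 -8.8 1.5 1.216" --pt "-15.6 -8.8 0.9 1.216" --pt "-15.6 -8.8 0.9 1.216" --pt "-15.6 -8.8 0.9 1.216"

```text
time: 20.65
ee_pos: [0.4439, -0.1251, 0.0839]
tcp_rot: [179.9, -0.0, -116.5]
wrist_force: [1.6, -0.4, -2.8]
opening: 0.0125
grasp_force: 117.3
```

Emit:
servo_tool --pt "0.1 0.2 0 0" --pt "0.15 0.3 0 0" --pt "0.15 0.3 0 0"

```text
time: 20.9
ee_pos: [0.4464, -0.1221, 0.085]
tcp_rot: [-179.9, 0.0, -116.5]
wrist_force: [-0.3, -0.2, -3.2]
opening: 0.0126
grasp_force: 117.3
```

Emit:
servo_tool --pt "0 0 0.3 0" --pt "0.07 0.13 0.3 0" --pt "0.07 0.13 0.3 0"

```text
time: 21.15
ee_pos: [0.4468, -0.1208, 0.0878]
tcp_rot: [-180.0, 0.0, -116.5]
wrist_force: [-0.3, -0.3, -2.5]
opening: 0.0122
grasp_force: 117.3
```

Emit:
servo_tool --pt "0.07 0.13 0 0" --pt "0.07 0.13 0 0"

```text
time: 21.32
ee_pos: [0.4473, -0.1194, 0.0873]
tcp_rot: [-180.0, 0.0, -116.5]
wrist_force: [-0.8, 0.4, -2.7]
opening: 0.0123
grasp_force: 117.3
```

Emit:
servo_tool --pt "0.07 0.13 0 0" --pt "0.07 0.13 0 0"

```text
time: 21.48
ee_pos: [0.448, -0.1181, 0.0872]
tcp_rot: [180.0, 0.0, -116.5]
wrist_force: [-0.6, -0.2, -2.5]
opening: 0.0125
grasp_force: 117.3
```

Emit:
servo_tool --pt "0.05 0.1 0 0" --pt "0.05 0.1 0 0"

```text
time: 21.65
ee_pos: [0.4484, -0.1173, 0.0873]
tcp_rot: [180.0, -0.0, -116.5]
wrist_force: [-0.3, -1.3, -2.6]
opening: 0.0125
grasp_force: 117.4
```

Emit:
servo_tool --pt "0.05 0.1 0 0" --pt "0.05 0.1 0 0"

```text
time: 21.82
ee_pos: [0.4487, -0.1167, 0.0873]
tcp_rot: [-180.0, -0.1, -116.5]
wrist_force: [-2.3, -4.5, -1.1]
opening: 0.012
grasp_force: 117.5
```

Emit:
servo_tool --pt "0.05 0.1 0 0" --pt "0.05 0.1 0 0"

```text
time: 21.98
ee_pos: [0.449, -0.1161, 0.0874]
tcp_rot: [-180.0, -0.1, -116.5]
wrist_force: [-4.8, -6.6, 0.3]
opening: 0.0126
grasp_force: 117.7
```

Emit:
servo_tool --pt "-0.15 -0.3 0 0" --pt "-0.15 -0.3 2 0" --pt "-1.2 1 2 0" --pt "-1.2 2.75 2 0" --pt "-1.2 2.75 1 0" --pt "-1.2 2.75 0 0" --pt "-1.2 2.75 0 0" --pt "-1.2 2.75 0 0"

```text
time: 22.65
ee_pos: [0.4369, -0.0879, 0.0862]
tcp_rot: [179.9, -0.0, -116.5]
wrist_force: [0.1, -0.2, -2.9]
opening: 0.0125
grasp_force: 117.5
```

Emit:
servo_tool --pt "0.18 -0.09 0 0" --pt "0.18 -0.09 0 0" --pt "0.18 -0.09 0 0"

```text
time: 22.9
ee_pos: [0.4395, -0.089, 0.0875]
tcp_rot: [-180.0, 0.0, -116.5]
wrist_force: [-0.0, 0.2, -3.0]
opening: 0.0122
grasp_force: 117.5
```

Emit:
servo_tool --pt "0.09 -0.045 0 0" --pt "0.09 -0.045 0 0"

```text
time: 23.07
ee_pos: [0.4403, -0.0892, 0.0874]
tcp_rot: [-180.0, 0.0, -116.5]
wrist_force: [-1.2, 0.4, -2.1]
opening: 0.0123
grasp_force: 117.6
```

Emit:
servo_tool --pt "0.09 -0.045 0 0" --pt "0.09 -0.045 0 0"

```text
time: 23.23
ee_pos: [0.4409, -0.0895, 0.0872]
tcp_rot: [180.0, -0.0, -116.5]
wrist_force: [-2.2, 1.4, -1.7]
opening: 0.0122
grasp_force: 117.7
```

Emit:
servo_tool --pt "-0.18 0.09 0 0" --pt "-0.18 0.09 2 0" --pt "1.7 -0.89 2 0" --pt "1.7 -0.89 1.5 0" --pt "1.7 -0.89 1.5 0" --pt "1.7 -0.89 1.5 0"

```text
time: 23.73
ee_pos: [0.4573, -0.0983, 0.1016]
tcp_rot: [179.9, -0.0, -116.5]
wrist_force: [-0.1, -0.2, -2.4]
opening: 0.0124
grasp_force: 117.8
```

Run:
```python
from h import *
o=get_obs();print({k:np.round(o[k],4) for k in('time','ee_pos','tcp_rot','wrist_force','torque','grasp_force')})
i=cv2.cvtColor(camera("wrist"),cv2.COLOR_RGB2BGR);cv2.imwrite("pics/w15.png",i)
vs=(30,40,50,55,60,65,70,100,110,120,130,140,150,160,210,220,230,240)
w=np.array([np.subtract(*edges(i,v,240,302)[::-1]) for v in vs]);print(np.round(w,1))
ok=[v for v,x in zip(vs,w) if 36<x<50];print(lean(i,ok)[:2])
g=i[:,262:278].max(2).mean(1);print(g[2:22].round(0),g[360:375].round(0))
```

```text
{'time': np.float64(23.7333), 'ee_pos': array([ 0.4573, -0.0983,  0.1016]), 'tcp_rot': array([ 1.799095e+02, -2.210000e-02, -1.165144e+02]), 'wrist_force': array([-0.0829, -0.2085, -2.3693]), 'torque': array([ 0.1043, -0.0196, -0.0566]), 'grasp_force': np.float64(117.8441)}
[47.6 47.  46.7 46.5 46.3 46.1 45.9 44.6 44.2 43.9 43.3 43.  42.5 42.1
 39.8 39.5 39.2 38.9]
(np.float64(0.14181436225271987), np.float64(-0.031132840679930218))
[115. 116. 119. 126. 130. 134.  88.  60.  59.  58.  60.  64.  65.  65.
  65.  66.  66.  66.  67.  66.] [ 61.  61.  61.  60.  59.  59.  63.  74.  83.  88.  93.  98.  98.  99.
 100.]
```

Emit:
servo_tool --pt "0.03 -0.01 0 0" --pt "0.03 -0.01 -0.3 0" --pt "0.03 -0.01 -0.5 0" --pt "0.03 -0.01 -0.65 0" --pt "0.03 -0.01 -0.65 0"

```text
time: 24.2
ee_pos: [0.458, -0.0985, 0.0953]
tcp_rot: [180.0, -0.0, -116.5]
wrist_force: [-0.3, 0.9, -2.8]
opening: 0.0123
grasp_force: 117.8
```

Emit:
servo_tool --pt "0 0 -0.1 0" --pt "0 0 -0.15 0" --pt "0 0 -0.15 0"

```text
time: 24.45
ee_pos: [0.4583, -0.0985, 0.0942]
tcp_rot: [180.0, -0.0, -116.5]
wrist_force: [0.5, 0.9, -2.4]
opening: 0.0124
grasp_force: 117.8
```

Emit:
servo_tool --pt "0 0 -0.1 0" --pt "0 0 -0.15 0" --pt "0 0 -0.15 0"

```text
time: 24.7
ee_pos: [0.4583, -0.0985, 0.0927]
tcp_rot: [180.0, -0.0, -116.5]
wrist_force: [0.2, -0.4, -2.3]
opening: 0.0123
grasp_force: 117.8
```

Emit:
servo_tool --pt "0 0 -0.1 0" --pt "0 0 -0.2 0" --pt "0 0 -0.2 0"

```text
time: 24.95
ee_pos: [0.4583, -0.0986, 0.0905]
tcp_rot: [180.0, -0.0, -116.5]
wrist_force: [-0.1, 0.8, -1.6]
opening: 0.0124
grasp_force: 117.8
```

Emit:
servo_tool --pt "0 0 -0.1 0" --pt "0 0 -0.2 0" --pt "0 0 -0.2 0"

```text
time: 25.2
ee_pos: [0.4584, -0.0986, 0.0888]
tcp_rot: [-180.0, -0.0, -116.5]
wrist_force: [0.1, -0.8, -1.3]
opening: 0.0124
grasp_force: 118.1
```

Emit:
servo_tool --pt "0 0 -0.1 0" --pt "0 0 -0.2 0" --pt "0 0 -0.2 0"

```text
time: 25.45
ee_pos: [0.4586, -0.0989, 0.0878]
tcp_rot: [-179.9, -0.0, -116.5]
wrist_force: [-0.7, -0.4, -1.4]
opening: 0.0122
grasp_force: 117.9
```

```bash
cat > l.py <<'E'
from h import *
import sys
o=get_obs();print({k:np.round(o[k],4) for k in('time','ee_pos','tcp_rot','wrist_force','torque','grasp_force')})
i=cv2.cvtColor(camera("wrist"),cv2.COLOR_RGB2BGR);cv2.imwrite(f"pics/w{sys.argv[1]}.png",i)
vs=(30,40,50,55,60,65,70,100,110,120,130,140,150,160,210,220,230,240)
w=np.array([np.subtract(*edges(i,v,240,302)[::-1]) for v in vs]);print(np.round(w,1))
ok=[v for v,x in zip(vs,w) if 33<x<50];print(lean(i,ok)[:2])
E
python3 l.py 16
```

```text
{'time': np.float64(25.45), 'ee_pos': array([ 0.4586, -0.0989,  0.0878]), 'tcp_rot': array([-1.799115e+02, -1.420000e-02, -1.165148e+02]), 'wrist_force': array([-0.659 , -0.439 , -1.3783]), 'torque': array([-0.1346,  0.1058, -0.0243]), 'grasp_force': np.float64(117.913)}
[47.7 47.3 46.7 46.5 46.4 46.2 46.  44.6 44.1 43.8 43.4 43.  42.4 42.1
 39.9 39.5 39.2 38.7]
(np.float64(-0.1793130947480082), np.float64(-0.0307527056811128))
```

Emit:
servo_tool --pt "0 0 -0.1 0" --pt "0 0 -0.2 0" --pt "0 0 -0.3 0" --pt "0 0 -0.3 0"

```text
time: 25.83
ee_pos: [0.4582, -0.0989, 0.0835]
tcp_rot: [-180.0, -0.0, -116.5]
wrist_force: [-0.6, -4.9, -0.4]
opening: 0.0122
grasp_force: 118.2
```

Emit:
servo_tool --pt "0 0 -0.1 0" --pt "0 0 -0.2 0" --pt "0 0 -0.3 0" --pt "0 0 -0.3 0"

```text
time: 26.17
ee_pos: [0.4583, -0.0989, 0.0805]
tcp_rot: [-180.0, -0.0, -116.5]
wrist_force: [-1.0, -5.5, 0.1]
opening: 0.0124
grasp_force: 118.3
```

```bash
python3 l.py 17
```

```text
{'time': np.float64(26.1667), 'ee_pos': array([ 0.4583, -0.0989,  0.0805]), 'tcp_rot': array([-1.799924e+02, -4.830000e-02, -1.165252e+02]), 'wrist_force': array([-0.9788, -5.5369,  0.1023]), 'torque': array([-1.0006,  0.2355, -0.0409]), 'grasp_force': np.float64(118.2954)}
[47.9 47.4 47.1 46.8 46.6 46.3 46.1 44.9 44.4 44.1 43.5 43.2 42.6 42.1
 40.1 39.6 39.1 38.9]
(np.float64(-0.4303856148355593), np.float64(-0.030833082990161763))
```

Emit:
servo_tool --pt "0 -0.05 -0.1 0" --pt "0 -0.05 -0.2 0" --pt "0 -0.05 -0.3 0" --pt "0 -0.05 -0.3 0"

```text
time: 26.55
ee_pos: [0.4582, -0.0991, 0.0774]
tcp_rot: [180.0, -0.0, -116.5]
wrist_force: [-0.6, -4.1, -1.2]
opening: 0.0124
grasp_force: 118.0
```

Emit:
servo_tool --pt "0 0 -0.1 0" --pt "0 0 -0.2 0" --pt "0 0 -0.3 0" --pt "0 0 -0.3 0"

```text
time: 26.88
ee_pos: [0.4583, -0.0991, 0.0746]
tcp_rot: [180.0, -0.0, -116.5]
wrist_force: [-1.1, -4.3, -0.6]
opening: 0.0125
grasp_force: 118.2
```

```bash
python3 l.py 18
```

```text
{'time': np.float64(26.8833), 'ee_pos': array([ 0.4583, -0.0991,  0.0746]), 'tcp_rot': array([ 1.799945e+02, -7.600000e-03, -1.165070e+02]), 'wrist_force': array([-1.0531, -4.3424, -0.5966]), 'torque': array([-0.7482,  0.1532, -0.0536]), 'grasp_force': np.float64(118.2048)}
[47.7 47.4 47.  46.8 46.5 46.2 46.1 44.9 44.3 43.9 43.5 43.2 42.7 42.1
 40.  39.6 39.2 39.2]
(np.float64(-0.03980648508608691), np.float64(-0.03129279946873323))
```

Emit:
servo_tool --pt "0 -0.03 -0.1 0" --pt "0 -0.03 -0.2 0" --pt "0 -0.03 -0.2 0"

```text
time: 27.18
ee_pos: [0.4585, -0.0994, 0.0733]
tcp_rot: [-180.0, 0.0, -116.5]
wrist_force: [-3.6, -3.3, 4.6]
opening: 0.0124
grasp_force: 118.8
```

Emit:
servo_tool --pt "0 0 -0.1 0" --pt "0 0 -0.15 0" --pt "0 0 -0.15 0"

```text
time: 27.43
ee_pos: [0.4587, -0.0997, 0.0731]
tcp_rot: [-179.9, 0.0, -116.5]
wrist_force: [-6.6, -4.7, 14.4]
opening: 0.0124
grasp_force: 120.1
```

```bash
python3 l.py 19
```

```text
{'time': np.float64(27.4333), 'ee_pos': array([ 0.4587, -0.0997,  0.0731]), 'tcp_rot': array([-1.798833e+02,  4.400000e-03, -1.165140e+02]), 'wrist_force': array([-6.5743, -4.7404, 14.3829]), 'torque': array([-0.6827,  1.2995,  0.0241]), 'grasp_force': np.float64(120.1229)}
[47.3 47.1 46.6 46.5 46.  45.9 45.7 44.4 44.1 43.6 43.2 42.9 42.3 41.9
 40.  39.4 39.1 38.8]
(np.float64(0.3361170132022032), np.float64(-0.031073736628501582))
```

Emit:
servo_tool --pt "0 0 0.2 0" --pt "0 0 0.2 0" --pt "0 0 0.2 0" --pt "0 0 0.2 0" --pt "0 0 0.2 0" --claw 0.65

```text
time: 27.9
ee_pos: [0.4583, -0.0991, 0.073]
tcp_rot: [180.0, 0.0, -116.5]
wrist_force: [0.3, -1.0, 0.0]
opening: 0.0299
grasp_force: 0.0
```

```bash
python3 l.py 20
```

```text
{'time': np.float64(27.9), 'ee_pos': array([ 0.4583, -0.0991,  0.073 ]), 'tcp_rot': array([ 1.799712e+02,  1.370000e-02, -1.164908e+02]), 'wrist_force': array([ 0.2827, -1.0137,  0.0426]), 'torque': array([ 0.0294, -0.0376,  0.044 ]), 'grasp_force': np.float64(0.0)}
[41.3 41.1 40.9 40.8 40.6 40.5 40.3 39.7 39.7 39.4 39.3 39.  38.8 38.5
 37.4 37.2 36.9 36.8]
(np.float64(8.34652405327708), np.float64(-0.030322696887539777))
```

Emit:
servo_tool --pt "-0.9 -1.8 0 0" --pt "-1.8 -3.6 0 0" --pt "-2.7 -5.4 0 0" --pt "-3.15 -6.25 0 0" --pt "-3.15 -6.25 0 0"

```text
time: 28.37
ee_pos: [0.4262, -0.163, 0.0732]
tcp_rot: [180.0, -0.0, -116.6]
wrist_force: [0.2, 0.5, -0.2]
opening: 0.0299
grasp_force: 0.0
```

Emit:
servo_tool --pt "0 0 0 0" --pt "0 0 0 0" --pt "0 0 0 0" --claw 0.76

```text
time: 28.62
ee_pos: [0.4272, -0.1612, 0.0732]
tcp_rot: [180.0, 0.0, -116.5]
wrist_force: [-0.4, -0.1, 0.1]
opening: 0.0203
grasp_force: 0.0
```

Run:
```python
from h import *
o=get_obs();print({k:np.round(o[k],4) for k in('time','ee_pos','tcp_rot','wrist_force','opening')})
p=o['ee_pos'][:2];c=np.array([.470,-.0765]);r=p-c;print(np.hypot(*r),np.degrees(np.arctan2(r[1],r[0])))
for a in range(3,106,3):
    t=-np.radians(a);R=np.array([[np.cos(t),-np.sin(t)],[np.sin(t),np.cos(t)]]);print(a,((c+R@r-p)*100).round(2),round(t,3))
```

```text
{'time': np.float64(28.6167), 'ee_pos': array([ 0.4272, -0.1612,  0.0732]), 'tcp_rot': array([ 1.799969e+02,  1.010000e-02, -1.164632e+02]), 'wrist_force': array([-0.3564, -0.1104,  0.1228]), 'opening': np.float64(0.0203)}
0.0949646097938502 -116.81923265717687
3 [-0.44  0.24] -0.052
6 [-0.86  0.49] -0.105
9 [-1.27  0.77] -0.157
12 [-1.67  1.08] -0.209
15 [-2.05  1.4 ] -0.262
18 [-2.41  1.74] -0.314
21 [-2.75  2.1 ] -0.367
24 [-3.08  2.48] -0.419
27 [-3.38  2.87] -0.471
30 [-3.66  3.28] -0.524
33 [-3.92  3.7 ] -0.576
36 [-4.16  4.14] -0.628
39 [-4.38  4.59] -0.681
42 [-4.57  5.04] -0.733
45 [-4.74  5.51] -0.785
48 [-4.88  5.99] -0.838
51 [-5.    6.47] -0.89
54 [-5.09  6.96] -0.942
57 [-5.16  7.45] -0.995
60 [-5.2   7.95] -1.047
63 [-5.21  8.45] -1.1
66 [-5.2   8.94] -1.152
69 [-5.16  9.44] -1.204
72 [-5.1   9.93] -1.257
75 [-5.01 10.42] -1.309
78 [-4.9 10.9] -1.361
81 [-4.76 11.38] -1.414
84 [-4.59 11.85] -1.466
87 [-4.4  12.31] -1.518
90 [-4.19 12.76] -1.571
93 [-3.95 13.2 ] -1.623
96 [-3.7  13.62] -1.676
99 [-3.42 14.03] -1.728
102 [-3.11 14.43] -1.78
105 [-2.79 14.81] -1.833
```

Emit:
servo_tool --pt "-0.44 0.24 0 -0.052" --pt "-0.86 0.49 0 -0.105" --pt "-1.27 0.77 0 -0.157" --pt "-1.67 1.08 0 -0.209" --pt "-2.05 1.4 0 -0.262" --pt "-2.41 1.74 0 -0.314" --pt "-2.75 2.1 0 -0.367" --pt "-3.08 2.48 0 -0.419" --pt "-3.38 2.87 0 -0.471" --pt "-3.66 3.28 0 -0.524" --pt "-3.66 3.28 0 -0.524"

```text
time: 29.53
ee_pos: [0.3922, -0.1296, 0.0746]
tcp_rot: [-179.7, 0.1, -146.7]
wrist_force: [5.7, -8.2, 1.8]
opening: 0.0203
grasp_force: 5.2
```

```bash
python3 l.py 21
```

```text
{'time': np.float64(29.5333), 'ee_pos': array([ 0.3922, -0.1296,  0.0746]), 'tcp_rot': array([-1.796892e+02,  1.093000e-01, -1.466691e+02]), 'wrist_force': array([ 5.6967, -8.1813,  1.8219]), 'torque': array([-1.666 , -1.0588,  0.0866]), 'grasp_force': np.float64(5.1564)}
[45.9 44.8 30.6 40.9 38.2 35.  30.4 37.  46.1 36.8  7.2 45.9  6.7 25.8
 17.9 34.1 34.1 34. ]
(np.float64(-10.126533911753917), np.float64(-0.013320806167008882))
```

Emit:
servo_tool --pt "-0.26 0.42 0 -0.052" --pt "-0.5 0.86 0 -0.105" --pt "-0.72 1.31 0 -0.157" --pt "-0.91 1.76 0 -0.209" --pt "-1.08 2.23 0 -0.262" --pt "-1.22 2.71 0 -0.314" --pt "-1.34 3.19 0 -0.367" --pt "-1.43 3.68 0 -0.419" --pt "-1.5 4.17 0 -0.471" --pt "-1.54 4.67 0 -0.524" --pt "-1.55 5.17 0 -0.576" --pt "-1.54 5.66 0 -0.628" --pt "-1.5 6.16 0 -0.681" --pt "-1.5 6.16 0 -0.681"

```text
time: 30.75
ee_pos: [0.3768, -0.0679, 0.0742]
tcp_rot: [-179.8, 0.2, 174.3]
wrist_force: [4.0, -9.9, 2.0]
opening: 0.0206
grasp_force: 5.1
```

Emit:
servo_tool --pt "0.06 0.49 0 -0.052" --pt "0.15 0.98 0 -0.105" --pt "0.26 1.46 0 -0.157" --pt "0.26 1.46 0 -0.157"

```text
time: 31.08
ee_pos: [0.3794, -0.0534, 0.0741]
tcp_rot: [-179.8, 0.2, 165.3]
wrist_force: [4.0, -11.4, 0.7]
opening: 0.0207
grasp_force: 5.0
```

Emit:
servo_tool --pt "0.14 0.48 0 -0.052" --pt "0.31 0.95 0 -0.105" --pt "0.31 0.95 0 -0.105"

```text
time: 31.33
ee_pos: [0.3824, -0.0442, 0.0741]
tcp_rot: [-179.8, 0.2, 159.3]
wrist_force: [3.9, -14.0, 0.3]
opening: 0.0206
grasp_force: 5.6
```

Emit:
servo_tool --pt "0.19 0.46 0 -0.052" --pt "0.19 0.46 0 -0.052"

```text
time: 31.5
ee_pos: [0.384, -0.0408, 0.074]
tcp_rot: [-179.6, 0.3, 156.3]
wrist_force: [2.4, -21.4, 2.0]
opening: 0.0206
grasp_force: 9.6
```

Emit:
servo_tool --pt "0.21 0.45 0 -0.052" --pt "0.21 0.45 0 -0.052"

```text
time: 31.67
ee_pos: [0.3856, -0.0375, 0.0739]
tcp_rot: [-179.5, 0.3, 153.3]
wrist_force: [-1.6, -29.3, 2.7]
opening: 0.0205
grasp_force: 14.0
```

Emit:
servo_tool --pt "0 0 0 0" --pt "0 0 0 0" --pt "-0.2 -0.45 0 0.052" --pt "-0.33 -0.72 0 0.08" --pt "-0.33 -0.72 0 0.08"

```text
time: 32.08
ee_pos: [0.3827, -0.0431, 0.074]
tcp_rot: [-179.8, 0.2, 158.2]
wrist_force: [2.9, -14.4, 1.7]
opening: 0.0201
grasp_force: 6.0
```

Emit:
servo_tool --pt "0 0 0 0" --pt "0 0 0 0" --pt "0 0 0 0" --pt "0 0 0 0" --claw 0.4

```text
time: 32.42
ee_pos: [0.3816, -0.041, 0.0732]
tcp_rot: [180.0, -0.0, 158.1]
wrist_force: [0.5, -0.9, -0.2]
opening: 0.0512
grasp_force: 0.1
```

Run:
```python
from h import *
o=get_obs();print({k:np.round(o[k],4) for k in('time','ee_pos','tcp_rot','wrist_force','opening')})
i=cv2.cvtColor(camera("wrist"),cv2.COLOR_RGB2BGR);cv2.imwrite("pics/w22.png",i)
m=(i.max(2)<85).astype(np.uint8);m[240:]=0
for v in range(100,330,15):
    c=np.where(i[v,200:340].max(1)<85)[0]+200;print(v,(c.min(),c.max(),len(c)) if len(c) else None,end=' ')
```

```text
{'time': np.float64(32.4167), 'ee_pos': array([ 0.3816, -0.041 ,  0.0732]), 'tcp_rot': array([ 1.799844e+02, -2.440000e-02,  1.581098e+02]), 'wrist_force': array([ 0.5439, -0.8761, -0.2265]), 'opening': np.float64(0.0512)}
100 (np.int64(275), np.int64(291), 17) 115 (np.int64(200), np.int64(256), 57) 130 (np.int64(200), np.int64(219), 20) 145 None 160 None 175 None 190 None 205 None 220 (np.int64(200), np.int64(233), 34) 235 (np.int64(201), np.int64(236), 36) 250 (np.int64(204), np.int64(239), 36) 265 (np.int64(207), np.int64(242), 36) 280 (np.int64(200), np.int64(339), 76) 295 (np.int64(200), np.int64(339), 76) 310 (np.int64(200), np.int64(339), 67) 325 (np.int64(200), np.int64(339), 59)
```

Emit:
servo_tool --pt "-0.3 -0.8 0 0.05" --pt "-0.6 -1.5 0 0.1" --pt "-0.6 -1.5 0 0.15" --pt "-0.6 -1.5 2 0.15" --pt "-0.6 -1.5 5 0.15" --pt "-0.6 -1.5 8 0.15" --pt "-4 -1.5 12 0.15" --pt "-4 -1.5 14 0.15" --pt "-4 -1.5 14 0.15" --pt "-4 -1.5 14 0.15" --pt "-4 -1.5 14 0.15"

```text
time: 33.38
ee_pos: [0.3418, -0.0563, 0.2127]
tcp_rot: [180.0, -0.0, 166.7]
wrist_force: [-1.3, -0.1, -0.2]
opening: 0.0513
grasp_force: 0.0
```

Run:
```python
from h import *
o=get_obs();print({k:np.round(o[k],4) for k in('time','ee_pos','tcp_rot','wrist_force','opening')})
P,Q=o['ee_pos'],o['tcp_rot']
i=cv2.cvtColor(camera("wrist"),cv2.COLOR_RGB2BGR);cv2.imwrite("pics/w23.png",i)
t=cv2.cvtColor(camera("top"),cv2.COLOR_RGB2BGR);cv2.imwrite("pics/t23.png",t)
# expected pixels for key: corner at (.470,-.0765,.104), yaw 169, droop 0/8 deg
for dr in(0,6,10):
    y=np.radians(169);a=np.radians(dr);u=np.array([np.cos(a)*np.cos(y),np.cos(a)*np.sin(y),-np.sin(a)])
    for s in(0,.07,.133):
        X=np.array([.470,-.0775,.104])+s*u;print(dr,s,wproj(X,P,Q).round(1),proj("top",X)[0].round(1))
m=(i.max(2)<75).astype(np.uint8)
n,l,st,ce=cv2.connectedComponentsWithStats(m)
for k in range(1,n):
    if st[k,4]>400:
        ys,xs=np.where(l==k);print(st[k],ce[k].round(1),cv2.minAreaRect(np.c_[xs,ys].astype(np.float32)))
```

```text
{'time': np.float64(33.3833), 'ee_pos': array([ 0.3418, -0.0563,  0.2127]), 'tcp_rot': array([ 1.799900e+02, -1.640000e-02,  1.666763e+02]), 'wrist_force': array([-1.2602, -0.1166, -0.1954]), 'opening': np.float64(0.0513)}
0 0 [280.2 337.9] [381.4 271.1]
0 0.07 [277.9 272.6] [374.7 302.9]
0 0.133 [275.4 204.2] [368.7 331.8]
6 0 [280.2 337.9] [381.4 271.1]
6 0.07 [277.7 268.9] [374.1 302.2]
6 0.133 [275.2 200.1] [367.5 329.9]
10 0 [280.2 337.9] [381.4 271.1]
10 0.07 [277.6 267. ] [373.6 301.5]
10 0.133 [275.1 198.5] [366.8 328.3]
[ 192    0  139   52 4317] [257.8  20.1] ((260.9999694824219, 25.499996185302734), (137.99996948242188, 50.99999237060547), 0.0)
[ 432  108   72  121 1691] [466.3 167.5] ((466.8229675292969, 167.40914916992188), (13.872227668762207, 134.2738037109375), 27.16498374938965)
[   0  119   81  175 2740] [ 36.2 210.5] ((33.53752899169922, 206.71397399902344), (187.07122802734375, 17.279216766357422), 63.978878021240234)
[   0  234   50   80 1669] [ 21.7 273.8] ((24.5, 273.5), (79.0, 49.0), 90.0)
[    0   266   560   154 35921] [273.4 371.7] ((279.49993896484375, 342.49993896484375), (558.9998779296875, 152.99996948242188), 0.0)
```

Run:
```python
from h import *
i=cv2.imread("pics/w23.png");o=get_obs();P,Q=o['ee_pos'],o['tcp_rot']
for v in range(185,330,10):
    a,b=edges(i,v,235,320);print(v,round(a,1),round(b,1),round(b-a,1))
# yaw/lean from points: depth by 14 mm width
c=get_calibration("wrist");T=np.array(c["tool_from_camera"]);R=Ro.from_euler("xyz",Q,degrees=True).as_matrix();p=[]
for v in range(208,315,6):
    a,b=edges(i,v,235,320);D=c["fx"]*.014/(b-a-.7);q=T[:3,:3]@np.array([((a+b)/2-c["cx"])/c["fx"]*D,(v-c["cy"])/c["fy"]*D,D])+T[:3,3];p.append(P+R@q)
p=np.array(p);m=p.mean(0);d=np.linalg.svd(p-m)[2][0];d*=-np.sign(d[0]);print("mean",m,"yaw",np.degrees(np.arctan2(d[1],d[0])),"droop",np.degrees(np.arcsin(-d[2])))
```

```text
185 251.3 292.1 40.8
195 269.5 284.8 15.3
205 269.2 285.8 16.6
215 269.3 285.8 16.5
225 269.6 285.9 16.4
235 269.9 286.0 16.1
245 270.1 286.1 15.9
255 270.3 286.4 16.1
265 270.4 286.3 16.0
275 270.5 286.4 15.9
285 256.8 294.4 37.6
295 271.1 286.8 15.6
305 266.5 288.8 22.3
315 265.2 290.0 24.7
325 237.6 287.1 49.5
mean [ 0.37402885 -0.05860358  0.12309046] yaw 173.07187774931722 droop -72.86937102024656
```

Emit:
servo_tool --pt "4 -0.6 0 0" --pt "8 -1.2 0 0" --pt "12.4 -1.9 0 0" --pt "12.4 -1.9 -3 0" --pt "12.4 -1.9 -6 0" --pt "12.4 -1.9 -8 0" --pt "12.4 -1.9 -8.8 0" --pt "12.4 -1.9 -9.2 0" --pt "12.4 -1.9 -9.2 0" --claw 1

```text
time: 34.23
ee_pos: [0.4653, -0.0753, 0.1208]
tcp_rot: [-180.0, -0.1, 166.7]
wrist_force: [0.0, 0.5, 0.7]
opening: 0.0002
grasp_force: 0.0
```

Emit:
servo_tool --pt "0 0 -0.3 0" --pt "0 0 -0.5 0" --pt "0 0 -0.5 0"

```text
time: 34.48
ee_pos: [0.466, -0.0755, 0.117]
tcp_rot: [180.0, 0.1, 166.7]
wrist_force: [-1.0, 0.4, 0.6]
opening: 0.0002
grasp_force: 0.0
```

Emit:
servo_tool --pt "0 0 -0.1 0" --pt "0 0 -0.2 0" --pt "0 0 -0.2 0"

```text
time: 34.73
ee_pos: [0.4657, -0.0755, 0.1144]
tcp_rot: [180.0, 0.0, 166.7]
wrist_force: [-0.2, -0.3, -0.2]
opening: 0.0001
grasp_force: 0.0
```

Emit:
servo_tool --pt "0 0 -0.1 0" --pt "0 0 -0.2 0" --pt "0 0 -0.2 0"

```text
time: 34.98
ee_pos: [0.4661, -0.0756, 0.113]
tcp_rot: [180.0, 0.1, 166.7]
wrist_force: [-0.8, -0.5, 5.3]
opening: 0.0003
grasp_force: 2.6
```

Emit:
servo_tool --pt "0 0 -0.1 0" --pt "0 0 -0.2 0" --pt "0 0 -0.2 0"

```text
time: 35.23
ee_pos: [0.4667, -0.0757, 0.1124]
tcp_rot: [180.0, 0.2, 166.7]
wrist_force: [-2.3, -0.1, 12.8]
opening: -0.0003
grasp_force: 6.7
```

Emit:
servo_tool --pt "0 0 2 0" --pt "0 0 5 0" --pt "0 0 9 0" --pt "-4 0 10 0" --pt "-8 0 10 0" --pt "-8 0 10 0" --pt "-8 0 10 0" --pt "-8 0 10 0" --pt "-8 0 10 0"

```text
time: 35.98
ee_pos: [0.3862, -0.0755, 0.2099]
tcp_rot: [-180.0, -0.0, 166.7]
wrist_force: [0.3, 0.0, 0.2]
opening: 0.0005
grasp_force: 0.0
```

```bash
python3 -c "
from workcell import *
print(get_obs()['wrist_force']);print(job_done())"
```

```text
[0.26536415 0.01036195 0.15777472]
the job is handed in; nothing more can be done
None
```

I turned the key over, seated its short arm fully in the screw, drove the screw clockwise until it came up solid and left the key in place with the arm clear; the job was handed in at about 36 s of the 64 s and returned no verdict.

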